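# Fit the breakers on the rail by width

### The job

Fit the four light grey switchgear units on the metal rail of the sub-plate in order of width, beginning at the orange feed terminal with the widest (the main switch with the red toggle) and ending with the single-pole breaker, then close the row with the black end bracket. Seat each of the five fully down astride the rail and square to it, with no gap wider than 10 mm between neighbours, and let go of it. Leave the red screwdriver and the side cutters where they lie.

Things in the scene. Friction and masses are not known exactly. Their poses are not given: they have to be found in the camera images.
- switch_4p: Four-pole main switch, light grey with a red toggle bar, 70 mm wide (y), 86 long (x), 72 high. Origin: centre of its underside, z up. Grip the nose: 45 mm across in x, full width, z = 44 to 62 mm; the shoulders beside it are 44 mm high, the toggle on it reaches 72 mm. Underneath, a channel along y, 6 mm deep, 40 mm wide, flared to 48 mm, fits astride the rail. About 360 g.
- breaker_3p: Three-pole breaker, light grey with a black toggle bar, 52.5 mm wide (y), 86 long (x), 72 high. Origin: centre of its underside, z up. Grip the nose: 45 mm across in x, full width, z = 44 to 62 mm; the shoulders beside it are 44 mm high, the toggle on it reaches 72 mm. Underneath, a channel along y, 6 mm deep, 40 mm wide, flared to 48 mm, fits astride the rail. About 300 g.
- breaker_2p: Two-pole breaker, light grey with a black toggle bar, 35 mm wide (y), 86 long (x), 72 high. Origin: centre of its underside, z up. Grip the nose: 45 mm across in x, full width, z = 44 to 62 mm; the shoulders beside it are 44 mm high, the toggle on it reaches 72 mm. Underneath, a channel along y, 6 mm deep, 40 mm wide, flared to 48 mm, fits astride the rail. About 220 g.
- breaker_1p: Single-pole breaker, light grey with a black toggle lever, 17.5 mm wide (y), 86 long (x), 72 high. Origin: centre of its underside, z up. Grip the nose: 45 mm across in x, full width, z = 44 to 62 mm; the shoulders beside it are 44 mm high, the toggle on it reaches 72 mm. Underneath, a channel along y, 6 mm deep, 40 mm wide, flared to 48 mm, fits astride the rail. About 120 g.
- end_bracket: Black end bracket, 14 mm wide (y), 68 long (x), 62 high, with a steel screw and a blank white plate on top. Origin: centre of its underside, z up. Grip the nose: 45 mm across in x, z = 42 to 62 mm; the shoulders beside it are 42 mm high. Underneath, the same channel along y, 6 mm deep, 40 mm wide, flared to 48 mm, fits astride the rail. About 70 g.
- rail_plate: Fixed steel sub-plate, 3 mm thick, 340 mm (y) by 152 mm (x = -52 to 100 mm), with a bright top-hat rail 35 mm wide, 300 mm long. Origin: on the bench under the rail's middle; the rail runs along y at x = 0, its top 10.5 mm up. A unit or bracket seated on it has its origin 4.5 mm above the bench, at x = 0. Behind it, at x = 61 to 95 mm, a grey wiring duct 45 mm high.
- feed_terminal: Orange terminal block fixed on one end of the rail (either end: 138 mm from the middle), 20 mm wide along the rail, 50 mm across it, its top 55 mm above the bench. Origin: on the bench under its centre. The row starts against it, on the side towards the middle of the rail.
- earth_terminal: Green terminal block with a yellow stripe, of the same size, fixed on the other end of the rail, 138 mm from the middle. Origin: on the bench under its centre.
- driver_red: Red and yellow screwdriver, 205 mm long, 32 mm high, lying on the bench; a bystander to be left alone. Origin: centre of its underside.
- cutters: Red-handled side cutters, 161 mm long, 15 mm high, lying on the bench; a bystander to be left alone. Origin: centre of its underside.

How it is judged:
By the outcome, as a careful person would: the job done as asked, in the order asked, and still so for the second after the job is handed in, with the robot touching nothing.
It also fails if it takes over 106 s, if anything falls off the work surface, if the arm or the gripper's body presses on something with over 40 N, if the wrist force passes 120 N, or if a joint passes its speed limit or range.

### The arm

A 6-joint arm with a two-finger parallel gripper is mounted at the origin on a cart in front of the work surface, level with it; the furniture and walls round the work are solid. World frame = base frame: x ahead of the robot, y to its left, z up, the work surface at z = 0. Lengths are in m, angles in rad, forces in N, time in s.
With the tool pointing down it reaches from about 0.3 to 1 m from the base axis. Payload 5.1 kg.
Tool frame: the origin (TCP) lies at the very end of the fingers, on their centre line; the grasp point (between the pads) lies 19 mm behind it; z points along the fingers, y is the line along which they close (so a half turn about z gives the same grasp; the last joint's range is limited). The gripper opens to 95 mm and grips with 3 to 60 N. Pads are 20 mm wide; open, the fingers measure 119 mm over their backs; the gripper's body (75 mm by 180 mm) begins 59 mm behind the grasp point.
Start: joints at [-1.191, 0.124, 1.65, -0, 1.367, -0.083], TCP at [0.29, -0.582, 0.215] pointing down, gripper open.
Joint ranges: [-2.61, 2.61], [-1.02, 2.33], [0.03, 2.71], [-1.35, 4.49], [0.32, 2.68], [-2.91, 2.91]. Speed limits (rad/s): [2.57, 2.57, 3.14, 3.14, 3.14, 3.14].

### API

Orientations are given as a unit quaternion [w, x, y, z].
In Python, from bench import observe, imaging, env gives the robot as it stands. The module is installed in compiled form; this text tells all that it offers.
- The arm moves only by the shell command python3 -m crank 'ROWS' [FORCE]. ROWS is a JSON list of rows, 1 to 12 of them, each of 7 numbers: dx, dy, dz in m, then a rotation vector rx, ry, rz in rad, then the finger opening in m; each row is the pose to reach, as a shift and turn from the pose commanded when the command began, along the tool's axes at that moment; what a row does not reach only later rows make up. A row lasts 1/12 s, in which the tool goes at most 0.0417 m and 0.125 rad, less where a joint would pass 70% of its speed; a pose out of reach is approached as far as the arm can. The fingers move at their own pace and stop on an object; FORCE is the grip in N (left out, the last holds). Time passes only in rows, so rows that do not move let the fingers close. It prints the time, the measured TCP pose, the force, the opening and the grip force at its end. Input that does not fit is refused with a message, and nothing moves.
- observe(): the state, without advancing time (a new reading comes with each control period).
- imaging.read_camera(name): name is "scene" or "side" or "wrist"; returns the picture (480x640x3 uint8, blue, green, red); there is no depth.
- imaging.camera_info(name): a dict with "mtx" (3x3 intrinsics, pixels), "cam_to_world" (4x4, takes a point from camera to world coordinates). Camera axes: x right, y up, looking along -z (the intrinsics and any distortion apply to the point x, -y, -z); pixel columns grow to the right and rows downward; lengths in m; the calibration is good to about 2 mm. A picture is of the moment at which its call begins: read the wrist's pose just before it. camera_info takes no time and is no camera call; for the wrist camera it gives the pose at the moment of the call.
- env.finish_job(): hands the job in; it is judged then, once.
The state is a dict: "time": time; "joint_pos": joint angles; "joint_velocities": joint speeds; "joint_efforts": joint torques, N m; "position": TCP position; "eef_rot": TCP orientation; "contact_force": force on the tool from outside, world axes, zero at the start; "wrist_torque": the same for the moment, N m; "width": finger opening in m; "finger_force": force on a finger pad.
Only numpy, scipy, OpenCV 4.12 (cv2) and the standard library are available. Lean on these libraries where they do the work, as an engineer would, in place of code of your own. Each camera call takes 0.05 s, during which the arm holds its last target. There are 200 camera calls.

## Working session

There is one attempt and no reset: what is moved stays moved. The work goes in short steps, Python scripts to look and compute and a shell command to move; the robot and the scene stay as the last step left them, time stands still between calls to the robot, and variables do not carry over. Pictures are saved under pics/ and viewed, at most 14 in all, crops included, and the job is handed in when it is done.

```bash
mkdir -p pics; python3 - <<'E'
from bench import observe, imaging
import cv2, numpy as np
np.set_printoptions(precision=4,suppress=True)
s=observe();print(s)
for n in("scene","side","wrist"):
    i=imaging.camera_info(n);print(n,i)
    im=imaging.read_camera(n);cv2.imwrite(f"pics/{n}0.png",im)
E
```

```text
{'time': 0.0, 'joint_pos': array([-1.1906,  0.1245,  1.6516, -0.    ,  1.3675, -0.0826]), 'joint_velocities': array([ 0.0001, -0.0002,  0.0009,  0.001 , -0.0002, -0.0014]), 'joint_efforts': array([ -0.0023, -41.7609, -35.9938,   0.0773,   0.0492,  -0.0001]), 'position': array([ 0.2899, -0.5811,  0.2134]), 'eef_rot': array([-0.001 ,  0.9734,  0.2293, -0.0002]), 'contact_force': array([0.3482, 0.0559, 0.5374]), 'wrist_torque': array([ 0.0196, -0.0521,  0.019 ]), 'finger_force': 0.0, 'width': 0.09515665317693117}
scene {'mtx': array([[511.0461,   0.    , 318.1311],
       [  0.    , 511.0461, 238.4361],
       [  0.    ,   0.    ,   1.    ]]), 'cam_to_world': array([[-0.8866,  0.2476, -0.3906,  0.1671],
       [-0.4621, -0.4432,  0.7681,  0.6742],
       [ 0.017 ,  0.8615,  0.5074,  0.5514],
       [ 0.    ,  0.    ,  0.    ,  1.    ]])}
side {'mtx': array([[601.5156,   0.    , 335.9177],
       [  0.    , 601.5156, 239.6689],
       [  0.    ,   0.    ,   1.    ]]), 'cam_to_world': array([[ 0.9963,  0.0416, -0.0747,  0.4777],
       [-0.0854,  0.4564, -0.8856, -1.132 ],
       [-0.0028,  0.8888,  0.4583,  0.5474],
       [ 0.    ,  0.    ,  0.    ,  1.    ]])}
wrist {'mtx': array([[365.1089,   0.    , 320.0955],
       [  0.    , 365.1089, 231.5396],
       [  0.    ,   0.    ,   1.    ]]), 'cam_to_world': array([[ 0.4462,  0.8674,  0.2202,  0.3509],
       [-0.8949,  0.433 ,  0.1077, -0.5509],
       [-0.002 , -0.2451,  0.9695,  0.3832],
       [ 0.    ,  0.    ,  0.    ,  1.    ]])}
```

View pics/scene0.png

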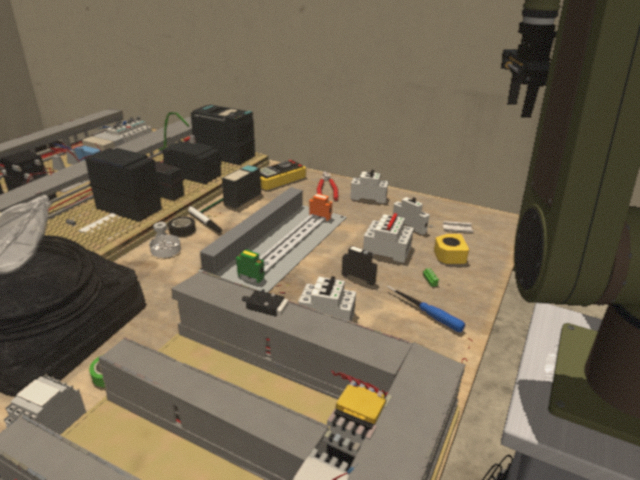

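View pics/side0.png

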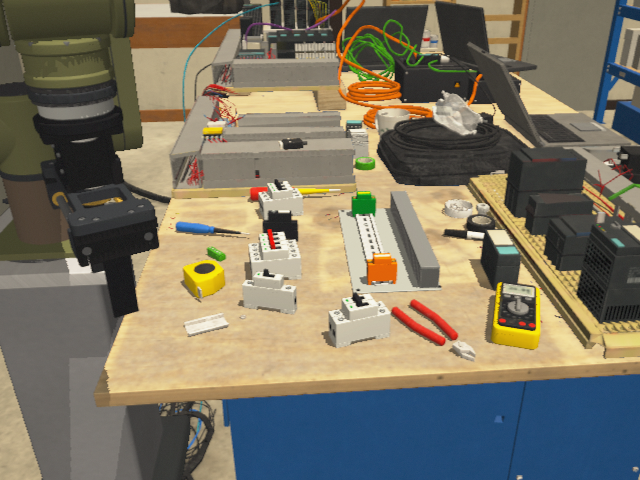

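The scene view shows the rail plate with orange at (320,205) and green at (250,265). The side view shows orange (381,268), green (363,203), and five units: about (280,200), bracket (283,225), 4p (273,255), (270,290) and (360,318). The screwdriver is at (290,190) and the cutters at (430,325).

```bash
cat > h.py <<'E'
from bench import observe, imaging
import cv2, numpy as np
from scipy.spatial.transform import Rotation as R
np.set_printoptions(precision=4,suppress=True)
def ray(info,u,v):
    M=info["cam_to_world"];K=info["mtx"]
    d=np.array([(u-K[0,2])/K[0,0],-(v-K[1,2])/K[1,1],-1.])
    return M[:3,3],M[:3,:3]@d
def hit(info,u,v,z):
    o,d=ray(info,u,v);return (o+d*(z-o[2])/d[2])
def proj(info,P):
    M=info["cam_to_world"];c=M[:3,:3].T@(np.asarray(P)-M[:3,3]);K=info["mtx"]
    return K[0,0]*c[0]/-c[2]+K[0,2], K[1,1]*-c[1]/-c[2]+K[1,2]
def tool():
    s=observe();q=s["eef_rot"];return s["position"],R.from_quat([q[1],q[2],q[3],q[0]])
def go(p,yaw=None):
    """shift in tool axes to world p; rz for tool y-axis heading yaw (mod pi)"""
    s=observe();t,r=tool();m=r.as_matrix();d=m.T@(np.asarray(p)-t)
    out=d
    if yaw is not None:
        cur=np.arctan2(m[1,1],m[0,1]);e=(yaw-cur+np.pi/2)%np.pi-np.pi/2
        print("rz",-e,"j6",s["joint_pos"][5])
    print("d",d,"tcp",t,"tilt",m[:,2]);return d
E
python3 - <<'E'
from h import *
i=imaging.camera_info("side")
for n,u,v,z in [("green",363,212,.03),("orange",381,268,.04),("u3p",280,198,.04),("br",283,225,.04),("4p",273,255,.04),("uA",270,290,.03),("uB",360,318,.035)]:
    print(n,hit(i,u,v,z))
go([.48,-.3,.43])
E
```

```text
green [ 0.6282 -0.0132  0.03  ]
orange [ 0.6271 -0.2621  0.04  ]
u3p [0.4584 0.0522 0.04  ]
br [ 0.4638 -0.0805  0.04  ]
4p [ 0.4454 -0.1999  0.04  ]
uA [ 0.4407 -0.2992  0.03  ]
uB [ 0.5751 -0.3976  0.035 ]
d [ 0.2956 -0.1671 -0.216 ] tcp [ 0.29   -0.5812  0.2137] tilt [-0.0006  0.0015 -1.    ]
```

```bash
T="";python3 -m crank '[[0.43,-0.32,-0.17,0,0,-1.1,0.095],[0.43,-0.32,-0.17,0,0,-1.1,0.095],[0.43,-0.32,-0.17,0,0,-1.1,0.095],[0.43,-0.32,-0.17,0,0,-1.1,0.095],[0.43,-0.32,-0.17,0,0,-1.1,0.095],[0.43,-0.32,-0.17,0,0,-1.1,0.095],[0.43,-0.32,-0.17,0,0,-1.1,0.095],[0.43,-0.32,-0.17,0,0,-1.1,0.095],[0.43,-0.32,-0.17,0,0,-1.1,0.095],[0.43,-0.32,-0.17,0,0,-1.1,0.095],[0.43,-0.32,-0.17,0,0,-1.1,0.095],[0.43,-0.32,-0.17,0,0,-1.1,0.095]]'; python3 - <<'E'
from h import *
go([.53,-.1,.38],0)
E
```

```text
time: 1.15
position: [0.5055, -0.1543, 0.3663]
eef_rot: [0.0, 0.71, 0.704, -0.0]
contact_force: [0.3, -0.6, -1.3]
width: 0.0953
finger_force: 0.0
rz -0.008071493621679027 j6 -0.38979244327576135
d [ 0.0545  0.024  -0.0137] tcp [ 0.5055 -0.1543  0.3663] tilt [ 0.0001 -0.0001 -1.    ]
```

```bash
python3 -m crank '[[0.03,0.02,-0.02,0,0,-0.01,0.095],[0.055,0.025,-0.02,0,0,-0.01,0.095],[0.055,0.025,-0.02,0,0,-0.01,0.095]]'; python3 - <<'E'
from h import *
import pickle
i=imaging.camera_info("wrist");im=imaging.read_camera("wrist");cv2.imwrite("pics/w1.png",im);pickle.dump((i,im),open("w1.pkl","wb"))
E
```

```text
time: 1.4
position: [0.532, -0.0977, 0.3872]
eef_rot: [0.001, 0.704, 0.71, 0.001]
contact_force: [0.3, -0.6, -0.7]
width: 0.095
finger_force: 0.0
```

View pics/w1.png

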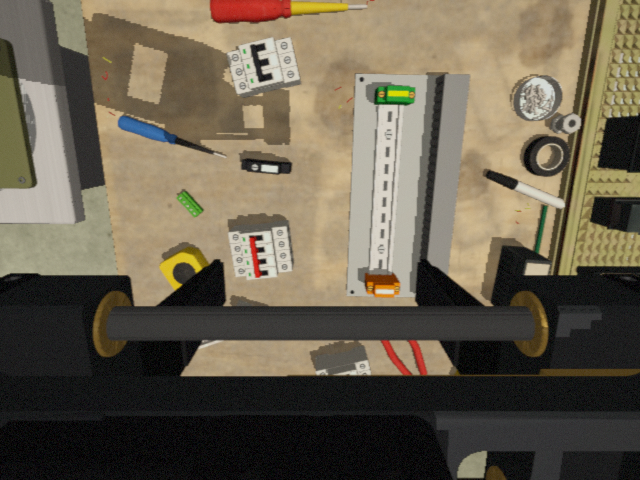

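The wrist view shows the 3p at (263,66), bracket (265,166), and 4p with red toggle at (262,250). The rail runs from green (396,95) to orange (382,285). The two small breakers are hidden under the gripper.

```bash
cat >> h.py <<'E'
def mask(im,box,smax=45,vmin=110,lohi=None):
    u0,v0,u1,v1=box;m=np.zeros(im.shape[:2],np.uint8)
    h=cv2.cvtColor(im,cv2.COLOR_BGR2HSV)
    k=cv2.inRange(h,(0,0,vmin),(179,smax,255)) if lohi is None else cv2.inRange(h,*lohi)
    m[v0:v1,u0:u1]=k[v0:v1,u0:u1];return m
def big(m):
    c=max(cv2.findContours(m,cv2.RETR_EXTERNAL,cv2.CHAIN_APPROX_NONE)[0],key=cv2.contourArea);return c[:,0].astype(float)
def rect(info,pts,z):
    P=np.array([hit(info,u,v,z)[:2] for u,v in pts]);
    (c,s,a)=cv2.minAreaRect((P*1000).astype(np.float32));return np.array(c)/1000,s,a
E
python3 - <<'E'
from h import *
import pickle
i,im=pickle.load(open("w1.pkl","rb"))
# rail edges
g=cv2.cvtColor(im,cv2.COLOR_BGR2GRAY).astype(float)
L=[];Rr=[]
for v in range(115,262,3):
    row=np.gradient(cv2.GaussianBlur(g,(3,3),0)[v,360:420])
    L.append(hit(i,360+row[:25].argmax(),v,.0105));Rr.append(hit(i,360+20+row[20:50].argmin(),v,.0105))
for X in(L,Rr):
    X=np.array(X);l=cv2.fitLine(X[:,:2].astype(np.float32),cv2.DIST_HUBER,0,1e-4,1e-4).ravel();print("rail edge x at y=-.1:",l[2]+(-.1-l[3])*l[0]/l[1],"dx/dy",l[0]/l[1])
h=cv2.cvtColor(im,cv2.COLOR_BGR2HSV)
for n,(u,v) in dict(u4=(240,240),rail=(375,200),plate=(358,200),wood=(320,200),or_=(375,283),red=(257,260)).items(): print(n,h[v,u])
red=big(mask(im,(240,225,275,285),lohi=((0,150,60),(8,255,255))));print("toggle4",rect(i,red,.072))
for n,b in dict(u4=(215,210,305,292),u3=(215,20,310,110)).items():
    p=big(mask(im,b));print(n,rect(i,p,.044),cv2.minAreaRect(p.astype(np.float32)))
p=big(mask(im,(355,265,405,300),lohi=((5,150,100),(20,255,255))));print("orange",rect(i,p,.055))
p=big(mask(im,(370,80,420,110),lohi=((45,100,40),(75,255,255))));print("green",rect(i,p,.055))
p=big(mask(im,(235,150,300,182),lohi=((0,0,0),(179,255,45))));print("br",rect(i,p,.05))
E
```

```text
rail edge x at y=-.1: 0.6128529 dx/dy 0.01276248
rail edge x at y=-.1: 0.637476 dx/dy 0.0013778973
u4 [ 23  26 204]
rail [ 19  20 215]
plate [ 23  23 186]
wood [ 20  79 193]
or_ [ 11 223 112]
red [  1 212 161]
toggle4 (array([ 0.4427, -0.1886]), (10.09446907043457, 58.938350677490234), 6.885051727294922)
u4 (array([ 0.4462, -0.192 ]), (89.46495819091797, 77.40359497070312), 6.751858234405518) ((260.86761474609375, 252.98179626464844), (50.59330368041992, 61.680179595947266), 83.79655456542969)
u3 (array([0.4561, 0.0643]), (86.35581970214844, 60.107051849365234), 12.427460670471191) ((262.6372375488281, 64.48624420166016), (50.32184600830078, 66.09232330322266), 77.15229034423828)
orange (array([ 0.6233, -0.2367]), (36.82244873046875, 51.338626861572266), 88.0587158203125)
green (array([0.6275, 0.028 ]), (22.702075958251953, 49.65651321411133), 88.06774139404297)
br (array([ 0.4577, -0.0641]), (15.457432746887207, 65.91043853759766), 86.74799346923828)
```

```bash
python3 -m crank '[[-0.07,0.09,0.09,0,0,0,0.095],[-0.07,0.09,0.09,0,0,0,0.095],[-0.07,0.09,0.09,0,0,0,0.095],[-0.07,0.09,0.09,0,0,0,0.095],[-0.07,0.09,0.09,0,0,0,0.095]]'; python3 - <<'E'
from h import *
import pickle
i=imaging.camera_info("wrist");im=imaging.read_camera("wrist");cv2.imwrite("pics/w2.png",im);pickle.dump((i,im),open("w2.pkl","wb"))
E
```

```text
time: 1.87
position: [0.6195, -0.174, 0.2884]
eef_rot: [-0.005, 0.708, 0.707, -0.003]
contact_force: [-0.7, -0.2, -0.8]
width: 0.0952
finger_force: 0.0
```

View pics/w2.png

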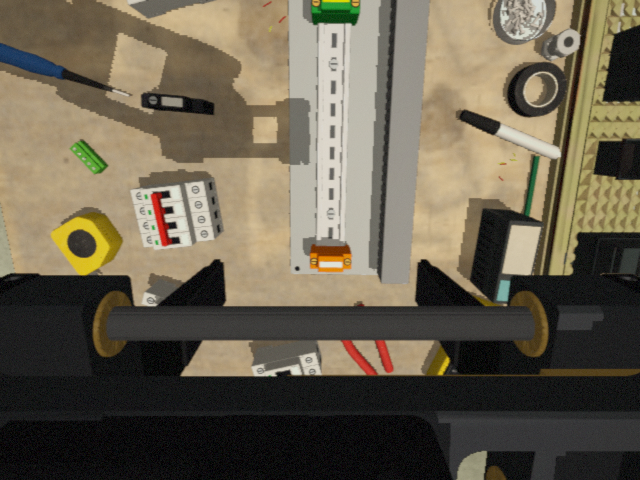

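```bash
python3 - <<'E'
from h import *
import pickle
i,im=pickle.load(open("w2.pkl","rb"))
g=cv2.cvtColor(im,cv2.COLOR_BGR2GRAY)
for v in (45,100,150,215): print(v,g[v,284:362:2])
print("col 318",g[232:280,318]);print("col 330",im[232:280,318])
E
```

```text
45 [132 132 138 182 182 183 183 183 182 181 183 183 183 183 183 183 182 178
 211 211 212 212 211 202 106  97 153 211 212 189 156 208 209 184 184 184
 183 182 182]
100 [114 107 102 111 110 112 113 111 114 111 116 127 155 184 185 185 162 174
 213 202 212 213 214 213 214 215 214 215 195 149 211 211 198 185 186 185
 185 186 185]
150 [ 94  96  98 107 111 109 108 107 110 111 110 109 115 181 185 182 137 211
 211 212 214 215 213 118 100 161 215 216 213 180 212 202 186 186 186 187
 186 186 186]
215 [165 165 164 155 183 183 184 185 184 182 185 185 184 184 185 163 137 211
 211 214 214 197 188 188 193 200 214 193 181 214 200 185 186 186 185 187
 187 186 187]
col 318 [210 209 210 210 211 208 210 205 148 128 129 130 128 111  80  66  66  63
  61  60  61  77  75  76  95 113 115 117 116 119 126 125 128 127 129 127
 137 148 150 150 179 184 158 158 160 162 162 160]
col 330 [[198 210 216]
 [197 208 215]
 [198 210 216]
 [198 209 217]
 [199 210 216]
 [196 207 214]
 [198 209 216]
 [194 205 210]
 [139 148 153]
 [119 128 132]
 [122 129 133]
 [121 130 133]
 [118 127 133]
 [ 90 108 126]
 [ 43  69 117]
 [ 15  52 113]
 [  9  53 113]
 [  0  50 112]
 [  0  49 109]
 [  0  48 108]
 [  0  46 113]
 [  1  62 135]
 [  5  60 132]
 [  0  60 135]
 [  0  78 165]
 [  0  97 187]
 [  0  98 191]
 [  7 100 191]
 [  0 102 188]
 [ 30 103 186]
 [ 48 109 190]
 [ 43 109 189]
 [ 48 111 193]
 [ 45 110 193]
 [ 47 111 194]
 [ 22 111 199]
 [ 43 122 203]
 [ 81 135 200]
 [ 88 136 200]
 [ 99 137 194]
 [163 178 188]
 [170 184 189]
 [133 156 172]
 [125 156 175]
 [128 158 177]
 [128 160 178]
 [129 160 179]
 [127 158 177]]
```

```bash
python3 - <<'E'
import cv2
im=cv2.imread("pics/w2.png")[200:285,285:365]
cv2.imwrite("pics/c2.png",cv2.resize(im,None,fx=7,fy=7,interpolation=cv2.INTER_CUBIC))
E
```

```text
(no output)
```

View pics/c2.png

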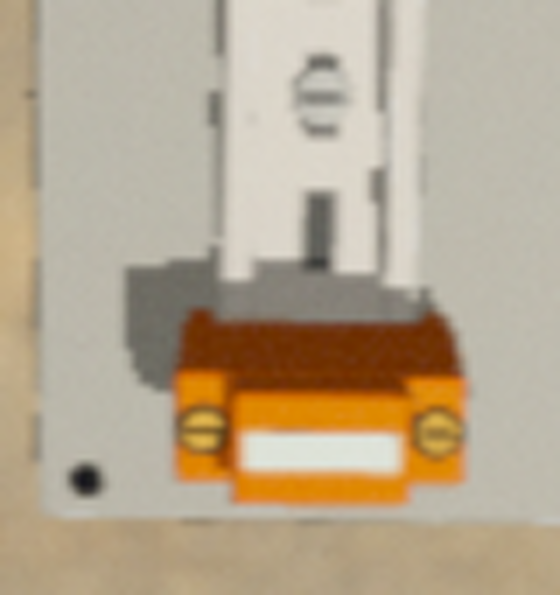

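```bash
python3 - <<'E'
from h import *
import pickle
i,im=pickle.load(open("w2.pkl","rb"))
P=np.array([hit(i,u,v,.0105) for u,v in((334,45),(333.2,100),(331.8,150),(330.8,215))]);print(P[:,:2]);print("fit x=a*y+b",np.polyfit(P[:,1],P[:,0],1))
PL=np.array([hit(i,u,v,.003) for u,v in((290,60),(291,273.9))]);print("plate",PL)
print("inner top",hit(i,331,255.7,.055),"inner bot",hit(i,331,245.7,.0105),"outer top",hit(i,331,271.4,.055),"shoulder in",hit(i,331,253.5,.05))
g=mask(im,(300,0,370,30),lohi=((45,100,40),(75,255,255)));p=big(g);print("green lowest v",p[:,1].max())
print(hit(i,335,p[:,1].max(),.055))
red=big(mask(im,(145,185,185,255),lohi=((0,150,60),(8,255,255))));print("toggle4",rect(i,red,.072))
p=big(mask(im,(125,170,225,260)));print("u4",rect(i,p,.044))
E
```

```text
[[ 0.6317 -0.0023]
 [ 0.6313 -0.0606]
 [ 0.63   -0.1172]
 [ 0.6292 -0.1964]]
fit x=a*y+b [0.0136 0.6318]
plate [[ 0.5814 -0.0161  0.003 ]
 [ 0.5771 -0.2775  0.003 ]]
inner top [ 0.6289 -0.2355  0.055 ] inner bot [ 0.6297 -0.2364  0.0105] outer top [ 0.629  -0.2547  0.055 ] shoulder in [ 0.629  -0.2344  0.05  ]
green lowest v 24.0
[0.6315 0.0065 0.055 ]
toggle4 (array([ 0.4441, -0.1889]), (12.048966407775879, 58.27581024169922), 6.5666422843933105)
u4 (array([ 0.451 , -0.1905]), (98.41606903076172, 74.86260223388672), 6.52323579788208)
```

The crop shows the rail edges at u≈316.5 and 345 near v=232, and the orange inner face from v≈246 (foot) to v≈256 (top). The plate corner is at (291,274). So the rail axis is x≈0.632+0.015y and the inner face is at y≈-0.236. Next I go to the 4p.

```bash
python3 - <<'E'
from h import *
go([.447,-.189,.12],.115); go([.447,-.189,.047],.115)
E
```

```text
rz -0.11552472493631893 j6 -0.35507922482572135
d [-0.0165 -0.1711  0.1726] tcp [ 0.6194 -0.173   0.2913] tilt [-0.0073  0.0023 -1.    ]
rz -0.11552472493631893 j6 -0.35507922482572135
d [-0.0166 -0.1706  0.2456] tcp [ 0.6194 -0.173   0.2913] tilt [-0.0073  0.0023 -1.    ]
```

```bash
python3 -m crank '[[-0.016,-0.171,0.172,0,0,-0.115,0.095],[-0.016,-0.171,0.172,0,0,-0.115,0.095],[-0.016,-0.171,0.172,0,0,-0.115,0.095],[-0.016,-0.171,0.172,0,0,-0.115,0.095],[-0.016,-0.171,0.172,0,0,-0.115,0.095],[-0.016,-0.171,0.172,0,0,-0.115,0.095],[-0.016,-0.171,0.172,0,0,-0.115,0.095],[-0.016,-0.171,0.172,0,0,-0.115,0.095]]'; python3 - <<'E'
from h import *
go([.447,-.189,.047],.115)
cv2.imwrite("pics/s3.png",cv2.resize(imaging.read_camera("side")[170:350,180:420],None,fx=3,fy=3))
E
```

```text
time: 2.58
position: [0.4477, -0.1873, 0.1231]
eef_rot: [-0.001, 0.665, 0.747, -0.0]
contact_force: [0.5, 0.4, 0.7]
width: 0.095
finger_force: 0.0
rz 0.0004043439568632845 j6 -0.6223156291241067
d [-0.0017 -0.0008  0.0761] tcp [ 0.4477 -0.1873  0.1231] tilt [-0.0013  0.0008 -1.    ]
```

View pics/s3.png

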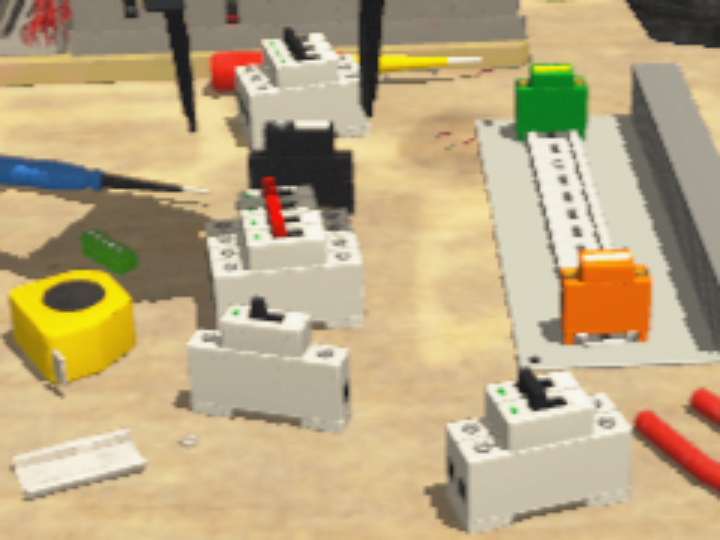

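The side view shows the gripper open astride the 4p (crop 275,250). The 1p is at crop (268,360) and the 2p at crop (540,455), next to the cutters.

```bash
python3 -m crank '[[-0.002,-0.001,0.04,0,0,0,0.095],[-0.002,-0.001,0.076,0,0,0,0.095],[-0.002,-0.001,0.076,0,0,0,0.095],[-0.002,-0.001,0.076,0,0,0,0.095],[-0.002,-0.001,0.076,0,0,0,0.04],[-0.002,-0.001,0.076,0,0,0,0.04],[-0.002,-0.001,0.076,0,0,0,0.04],[-0.002,-0.001,0.076,0,0,0,0.04],[-0.002,-0.001,0.076,0,0,0,0.04],[-0.002,-0.001,0.076,0,0,0,0.04],[-0.002,-0.001,0.076,0,0,0,0.04]]' 30; python3 - <<'E'
from h import *
go([.447,-.189,.047],.115)
E
```

```text
time: 3.55
position: [0.4492, -0.1898, 0.0481]
eef_rot: [0.0, 0.665, 0.747, 0.0]
contact_force: [-0.6, -0.7, -0.4]
width: 0.054
finger_force: 0.0
rz 0.0019485406061972022 j6 -0.6269197218180758
d [ 0.0011 -0.0021  0.0011] tcp [ 0.4492 -0.1898  0.0481] tilt [ 0.0003 -0.0002 -1.    ]
```

```bash
python3 -m crank '[[0,0,0,0,0,0,0.035],[0,0,0,0,0,0,0.035],[0,0,0,0,0,0,0.035],[0,0,0,0,0,0,0.035],[0,0,0,0,0,0,0.035],[0,0,-0.03,0,0,0,0.035],[0,0,-0.05,0,0,0,0.035],[0,0,-0.05,0,0,0,0.035]]' 30; python3 - <<'E'
from h import *
import pickle
c=-.236-0+.0;print("orange inner")
go([.6318-.015*.2,-.198,.10],-.015)
i=imaging.camera_info("wrist");im=imaging.read_camera("wrist");cv2.imwrite("pics/w4.png",im);pickle.dump((i,im),open("w4.pkl","wb"))
E
```

```text
time: 4.22
position: [0.4515, -0.191, 0.1013]
eef_rot: [0.004, 0.665, 0.747, 0.001]
contact_force: [2.1, 0.1, -3.0]
width: 0.045
finger_force: 30.0
orange inner
rz 0.13179799114242985 j6 -0.6269536464280231
d [-0.0276  0.1752  0.0025] tcp [ 0.4515 -0.191   0.1013] tilt [ 0.0066 -0.0031 -1.    ]
```

```bash
python3 -m crank '[[-0.027,0.175,-0.015,0,0,0.132,0.035],[-0.027,0.175,-0.015,0,0,0.132,0.035],[-0.027,0.175,-0.015,0,0,0.132,0.035],[-0.027,0.175,-0.015,0,0,0.132,0.035],[-0.027,0.175,-0.015,0,0,0.132,0.035],[-0.027,0.175,-0.015,0,0,0.132,0.035],[-0.027,0.175,-0.015,0,0,0.132,0.035],[-0.027,0.175,-0.015,0,0,0.132,0.035]]'; python3 - <<'E'
from h import *
import pickle
go([.6318-.015*.197,-.197,.075],-.015)
i=imaging.camera_info("wrist");im=imaging.read_camera("wrist");cv2.imwrite("pics/w5.png",im);pickle.dump((i,im),open("w5.pkl","wb"))
s=imaging.read_camera("side");cv2.imwrite("pics/s5.png",s)
a=cv2.resize(im[0:330,160:480],(480,495));b=cv2.resize(s[150:315,310:445],(405,495));cv2.imwrite("pics/c5.png",cv2.resize(np.hstack([a,b]),(800,447)))
E
```

```text
time: 4.93
position: [0.6238, -0.1955, 0.1099]
eef_rot: [-0.002, 0.712, 0.702, -0.001]
contact_force: [-0.8, 0.3, -5.2]
width: 0.045
finger_force: 30.0
rz -0.00013171246814769333 j6 -0.3705732186408837
d [-0.0015  0.0052  0.0349] tcp [ 0.6238 -0.1955  0.1099] tilt [-0.0047  0.0018 -1.    ]
```

View pics/c5.png

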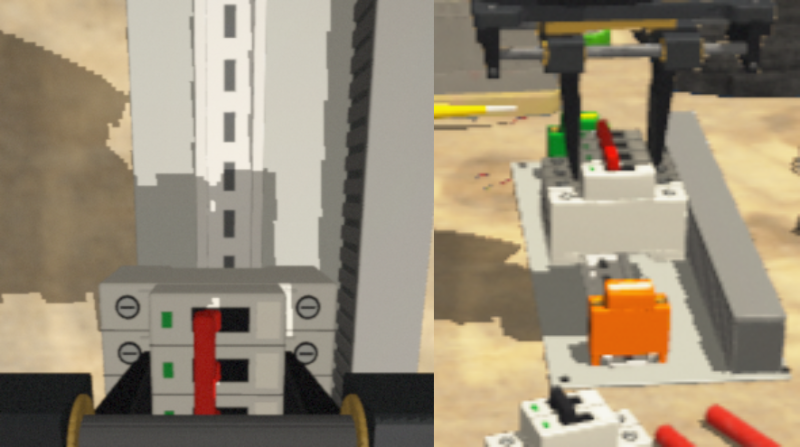

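The wrist half shows the held 4p over the rail with its far shoulder edge at row ≈209 and the rail edges visible. The side half shows it hanging square, just inboard of the orange terminal.

```bash
python3 - <<'E'
from h import *
import pickle
i,im=pickle.load(open("w5.pkl","rb"))
g=cv2.cvtColor(im,cv2.COLOR_BGR2GRAY)
print("edge col255",g[190:222,255],"col 380",g[190:222,380])
for v in(20,60,100): print(v,g[v,300:372:2])
print("edge",hit(i,255,208.7,.106),hit(i,380,208.7,.106))
E
```

```text
edge col255 [116 115 114 113 114 112 108 109 111 109 109 110 109 109 110 111 110 110
 114 139 149 152 155 153 153 153 153 137  66  40 101 134] col 380 [207 207 207 206 207 200 133 109 109 107 109 109 112 111 111 110 108 111
 112 138 145 152 153 156 154 155 153 153 152 150 131  80]
20 [132 129 226 229 231 229 222 233 234 233 233 233 216 118 111 108 117 208
 234 233 235 234 211 147 217 230 231 230 201 203 202 202 202 202 203 203]
60 [156 139 205 231 232 232 223 235 235 235 235 236 220 122 115 113 122 220
 236 236 236 234 166 162 231 232 232 224 204 205 204 203 204 203 205 203]
100 [203 185 194 232 233 231 223 238 237 236 237 237 214 120 113 117 132 235
 238 237 237 219 159 190 233 233 234 223 205 206 205 206 206 206 205 205]
edge [ 0.5924 -0.1592  0.106 ] [ 0.6528 -0.1601  0.106 ]
```

```bash
python3 - <<'E'
from h import *
import pickle
i,im=pickle.load(open("w5.pkl","rb"))
for v,a,b in((20,303.5,355.5),(100,304.2,355)):
    L,Rr=hit(i,a,v,.0105),hit(i,b,v,.0105);print(L,Rr,Rr[0]-L[0],"pred",.6318+.015*L[1],"got",(L[0]+Rr[0])/2)
m=[hit(i,332,(v)/1.356,.0105) for v in(20,)]
go([.6318-.015*.197,-.197,.075],-.015)
E
```

```text
[ 0.614  -0.05    0.0105] [ 0.6485 -0.0506  0.0105] 0.03450920251507994 pred 0.6310501627155161 got 0.6312700399824408
[ 0.6132 -0.1002  0.0105] [ 0.6486 -0.1008  0.0105] 0.03540893390738986 pred 0.630296758208401 got 0.6308814326849075
rz -0.0004969666367304892 j6 -0.37057102621592813
d [-0.0011  0.0048  0.0363] tcp [ 0.6242 -0.1959  0.1113] tilt [-0.0025  0.001  -1.    ]
```

```bash
python3 -m crank '[[-0.002,0.005,0.02,0,0,0,0.035],[-0.002,0.005,0.045,0,0,0,0.035],[-0.002,0.005,0.045,0,0,0,0.035],[-0.002,0.005,0.045,0,0,0,0.035]]'; python3 - <<'E'
from h import *
go([.6318-.012*.198,-.198,.0525],-.014)
E
```

```text
time: 5.37
position: [0.6284, -0.1976, 0.0657]
eef_rot: [-0.002, 0.713, 0.702, -0.001]
contact_force: [0.2, -0.4, -3.7]
width: 0.0443
finger_force: 30.0
rz -0.0015216279772733987 j6 -0.37058684045255447
d [-0.0004  0.0011  0.0132] tcp [ 0.6284 -0.1976  0.0657] tilt [-0.0049  0.002  -1.    ]
```

```bash
python3 -m crank '[[0,0.001,0.004,0,0,0,0.035],[0,0.001,0.008,0,0,0,0.035],[0,0.001,0.011,0,0,0,0.035],[0,0.001,0.0135,0,0,0,0.035],[0,0.001,0.0135,0,0,0,0.035]]'; python3 - <<'E'
from h import *
s=observe();print(s["contact_force"],s["wrist_torque"]);go([.6318-.012*.198,-.198,.0525],-.014)
E
```

```text
time: 5.78
position: [0.632, -0.1983, 0.0545]
eef_rot: [0.0, 0.712, 0.702, 0.0]
contact_force: [-0.1, 0.8, -4.1]
width: 0.045
finger_force: 30.0
[-0.1454  0.7961 -4.1162] [-0.0161 -0.1438  0.0203]
rz -0.0010149919135185037 j6 -0.3699742851542585
d [ 0.0002 -0.0026  0.002 ] tcp [ 0.632  -0.1983  0.0545] tilt [ 0.0001 -0.0001 -1.    ]
```

```bash
python3 -m crank '[[0,0,0.001,0,0,0,0.035],[0,0,0.002,0,0,0,0.035],[0,0,0.003,0,0,0,0.035],[0,0,0.003,0,0,0,0.035]]'; python3 - <<'E'
from h import *
s=observe();print(s["contact_force"],s["wrist_torque"]);go([.6318-.012*.198,-.198,.0525],-.014)
E
```

```text
time: 6.12
position: [0.6321, -0.1983, 0.0524]
eef_rot: [-0.0, 0.712, 0.702, -0.0]
contact_force: [-3.5, 1.1, 3.6]
width: 0.0449
finger_force: 30.0
[-3.5452  1.0524  3.6297] [0.1693 0.8588 0.0382]
rz -0.0008588317313169558 j6 -0.3699927330758015
d [ 0.0002 -0.0027 -0.0001] tcp [ 0.6321 -0.1983  0.0524] tilt [-0.0003  0.     -1.    ]
```

```bash
python3 -m crank '[[0,-0.001,0.001,0,0,0,0.035],[0,-0.002,0.002,0,0,0,0.035],[0,-0.002,0.003,0,0,0,0.035],[0,-0.002,0.003,0,0,0,0.035],[0,-0.002,0.003,0,0,0,0.035]]'; python3 - <<'E'
from h import *
s=observe();print(s["contact_force"],s["wrist_torque"]);go([.6318-.012*.198,-.198,.0525],-.014)
s=imaging.read_camera("side");cv2.imwrite("pics/s6.png",cv2.resize(s[160:310,320:450],None,fx=4,fy=4,interpolation=cv2.INTER_CUBIC))
E
```

```text
time: 6.53
position: [0.632, -0.1984, 0.0524]
eef_rot: [0.002, 0.712, 0.702, 0.001]
contact_force: [-3.6, 3.2, 13.7]
width: 0.0444
finger_force: 30.0
[-3.6381  3.2015 13.6725] [0.6166 1.1396 0.0329]
rz -0.0009844191920931333 j6 -0.37102199921100754
d [ 0.0003 -0.0026 -0.0001] tcp [ 0.632  -0.1984  0.0524] tilt [ 0.0038 -0.0006 -1.    ]
```

View pics/s6.png

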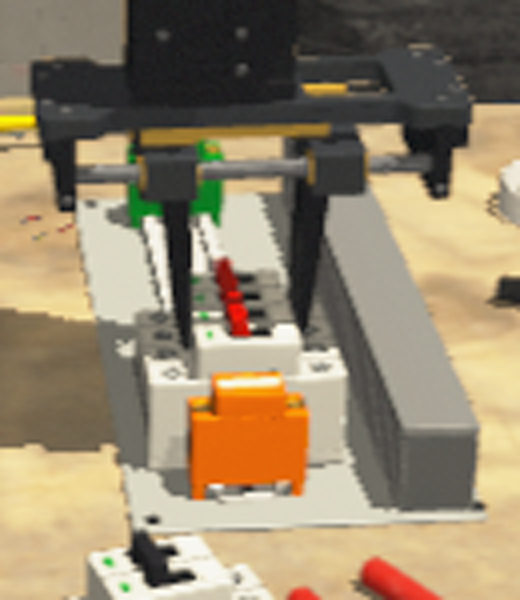

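The 4p is down at TCP z 0.0524 (base at about 4.5 mm), held in x by the rail, and just inboard of the orange terminal. I'll release it.

```bash
python3 -m crank '[[0,0.001,-0.002,0,0,0,0.045],[0,0.002,-0.003,0,0,0,0.06],[0,0.002,-0.003,0,0,0,0.065],[0,0.002,-0.003,0,0,0,0.065],[0,0.002,-0.003,0,0,0,0.065],[0,0.002,-0.03,0,0,0,0.08],[0,0.002,-0.07,0,0,0,0.095],[0,0.002,-0.1,0,0,0,0.095],[0,0.002,-0.1,0,0,0,0.095]]'; python3 - <<'E'
from h import *
s=observe();print(s["contact_force"])
i=imaging.camera_info("wrist")
print("3p uv now",proj(i,[.456,.064,.05]))
go([.456,.0,.16],.20)
E
```

```text
time: 7.33
position: [0.6364, -0.2, 0.1571]
eef_rot: [0.006, 0.712, 0.702, 0.003]
contact_force: [1.5, 0.2, 1.2]
width: 0.0865
finger_force: 0.0
[1.5468 0.2419 1.2113]
3p uv now (np.float64(9.490623215439314), np.float64(-195.19061655534705))
rz -0.215104611800093 j6 -0.3699478470513652
d [ 0.1973 -0.1834 -0.0063] tcp [ 0.6364 -0.2     0.1571] tilt [ 0.0129 -0.0051 -0.9999]
```

```bash
python3 -m crank '[[0.1,-0.1,-0.05,0,0,-0.1,0.095],[0.19,-0.186,-0.05,0,0,-0.215,0.095],[0.19,-0.186,-0.05,0,0,-0.215,0.095],[0.19,-0.186,-0.05,0,0,-0.215,0.095],[0.19,-0.186,-0.05,0,0,-0.215,0.095],[0.19,-0.186,-0.05,0,0,-0.215,0.095],[0.19,-0.186,-0.05,0,0,-0.215,0.095],[0.19,-0.186,-0.05,0,0,-0.215,0.095],[0.19,-0.186,-0.05,0,0,-0.215,0.095],[0.19,-0.186,-0.05,0,0,-0.215,0.095],[0.19,-0.186,-0.05,0,0,-0.215,0.095]]'; python3 - <<'E'
from h import *
import pickle
go([.456,.0643,.048],.217)
i=imaging.camera_info("wrist");im=imaging.read_camera("wrist");cv2.imwrite("pics/w7.png",im);pickle.dump((i,im),open("w7.pkl","wb"))
print(proj(i,[.456,.0643,.062]))
E
```

```text
time: 8.25
position: [0.4494, -0.0062, 0.198]
eef_rot: [-0.0, 0.633, 0.774, -0.0]
contact_force: [-0.1, -0.6, 0.6]
width: 0.095
finger_force: 0.0
rz -0.017988935918251903 j6 -0.3321300641018549
d [0.0678 0.0204 0.15  ] tcp [ 0.4494 -0.0062  0.198 ] tilt [-0.0004 -0.0001 -1.    ]
(np.float64(346.0211806543385), np.float64(140.21534862228538))
```

View pics/w7.png

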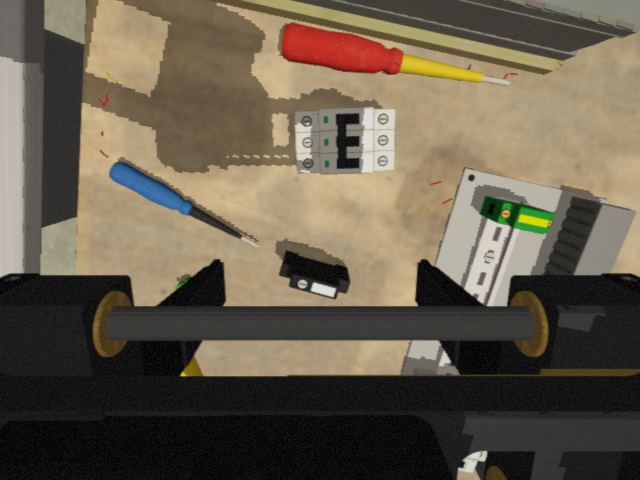

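The wrist view shows the 3p near straight below the camera at (345,141), agreeing with the estimate. The bracket is at (314,275) and the screwdriver is clear above it at v<85.

```bash
python3 - <<'E'
from h import *
import pickle
i,im=pickle.load(open("w7.pkl","rb"))
g=cv2.cvtColor(im,cv2.COLOR_BGR2GRAY)
m=mask(im,(285,95,405,185),smax=60,vmin=120);m=cv2.morphologyEx(m,cv2.MORPH_CLOSE,np.ones((5,5)));p=big(m)
c,s,a=rect(i,p,.044);print(c,s,a)
go([c[0],c[1],.048],np.radians(a if a<45 else a-90))
E
```

```text
[0.4561 0.0636] (86.23292541503906, 54.68366241455078) 13.030769348144531
rz -0.028612351238966882 j6 -0.3320889298123937
d [0.0671 0.0205 0.1499] tcp [ 0.4494 -0.0062  0.1979] tilt [-0.0008 -0.     -1.    ]
```

```bash
python3 -m crank '[[0.035,0.01,0.02,0,0,-0.028,0.095],[0.067,0.0205,0.04,0,0,-0.028,0.095],[0.067,0.0205,0.08,0,0,-0.028,0.095],[0.067,0.0205,0.12,0,0,-0.028,0.08],[0.067,0.0205,0.15,0,0,-0.028,0.065],[0.067,0.0205,0.15,0,0,-0.028,0.055],[0.067,0.0205,0.15,0,0,-0.028,0.035],[0.067,0.0205,0.15,0,0,-0.028,0.035],[0.067,0.0205,0.15,0,0,-0.028,0.035],[0.067,0.0205,0.15,0,0,-0.028,0.035],[0.067,0.0205,0.15,0,0,-0.028,0.035],[0.067,0.0205,0.15,0,0,-0.028,0.035]]' 30; python3 - <<'E'
from h import *
go([.4561,.0636,.048],.227)
E
```

```text
time: 9.3
position: [0.4563, 0.0642, 0.0489]
eef_rot: [0.001, 0.622, 0.783, 0.001]
contact_force: [1.4, 0.1, 0.1]
width: 0.0449
finger_force: 30.0
rz 0.0007264553875074853 j6 -0.2046842099080798
d [-0.0005 -0.0004  0.0009] tcp [0.4563 0.0642 0.0489] tilt [ 0.0018  0.0001 -1.    ]
```

```bash
python3 -m crank '[[0,0,-0.04,0,0,0,0.035],[0,0,-0.08,0,0,0,0.035],[0,0,-0.08,0,0,0,0.035]]' 30; python3 - <<'E'
from h import *
s=observe();print(s["contact_force"])
go([.633,-.132,.11],-.015)
E
```

```text
time: 9.55
position: [0.4604, 0.0644, 0.1362]
eef_rot: [0.005, 0.622, 0.783, 0.004]
contact_force: [2.3, -0.9, -1.8]
width: 0.0449
finger_force: 30.0
[ 2.3269 -0.9193 -1.7598]
rz 0.24305133853745864 j6 -0.20468533714143464
d [-0.2303  0.1234  0.0284] tcp [0.4604 0.0644 0.1362] tilt [ 0.0133  0.0004 -0.9999]
```

```bash
python3 -m crank '[[-0.231,0.128,0,0,0,0.242,0.035],[-0.231,0.128,0,0,0,0.242,0.035],[-0.231,0.128,0,0,0,0.242,0.035],[-0.231,0.128,0,0,0,0.242,0.035],[-0.231,0.128,0,0,0,0.242,0.035],[-0.231,0.128,0,0,0,0.242,0.035],[-0.231,0.128,0.019,0,0,0.242,0.035],[-0.231,0.128,0.019,0,0,0.242,0.035],[-0.231,0.128,0.019,0,0,0.242,0.035],[-0.231,0.128,0.019,0,0,0.242,0.035],[-0.231,0.128,0.019,0,0,0.242,0.035]]' 30; python3 - <<'E'
from h import *
import pickle
s=observe();print(s["contact_force"])
go([.633,-.132,.0534],-.015)
i=imaging.camera_info("wrist");im=imaging.read_camera("wrist");cv2.imwrite("pics/w8.png",im);pickle.dump((i,im),open("w8.pkl","wb"))
g=cv2.cvtColor(im,cv2.COLOR_BGR2GRAY);
for c in(255,380):print(g[180:230,c])
s=imaging.read_camera("side");cv2.imwrite("pics/s8.png",cv2.resize(s[160:310,320:450],None,fx=4,fy=4,interpolation=cv2.INTER_CUBIC))
E
```

```text
time: 10.47
position: [0.6316, -0.131, 0.1087]
eef_rot: [-0.001, 0.712, 0.702, -0.0]
contact_force: [0.1, 0.2, -2.7]
width: 0.0442
finger_force: 30.0
[ 0.0538  0.1715 -2.6629]
rz 0.0018942387938323257 j6 -0.2744972618503156
d [-0.001   0.0015  0.0553] tcp [ 0.6316 -0.131   0.1087] tilt [-0.0015  0.0003 -1.    ]
[130 130 129 132 129 130 130 129 130 128 130 130 132 129 127 128 131 129
 130 129 131 129 130 130 128 130 132 131 130 129 130 127 117 112 114 109
 109 107 110 109 108 106 108 110 110 108 112 128 143 151]
[207 205 207 206 207 206 207 206 206 207 204 207 208 208 206 208 206 208
 207 206 207 206 207 208 207 207 207 207 207 207 206 204 172 120 111 108
 108 110 110 110 107 108 110 110 111 105 108 118 142 149]
```

```bash
python3 -m crank '[[-0.001,0.0015,0.02,0,0,0,0.035],[-0.001,0.0015,0.04,0,0,0,0.035],[-0.001,0.0015,0.043,0,0,0,0.035],[-0.001,0.0015,0.046,0,0,0,0.035],[-0.001,0.0015,0.049,0,0,0,0.035],[-0.001,0.0015,0.052,0,0,0,0.035],[-0.001,0.0015,0.055,0,0,0,0.035],[-0.001,0.0015,0.056,0,0,0,0.035],[-0.001,0.0015,0.056,0,0,0,0.035],[-0.001,0.0015,0.056,0,0,0,0.035]]'; python3 - <<'E'
from h import *
import pickle
s=observe();print(s["contact_force"],s["wrist_torque"])
go([.633,-.132,.0534],-.015)
i,im=pickle.load(open("w8.pkl","rb"))
for c in(255,380): print(hit(i,c,227.5,.1037),hit(i,c,212.5,.0597))
E
```

```text
time: 11.4
position: [0.6355, -0.1334, 0.0582]
eef_rot: [0.001, 0.712, 0.702, 0.0]
contact_force: [-5.4, 0.9, 11.7]
width: 0.0448
finger_force: 30.0
[-5.424   0.8859 11.6511] [0.2988 1.5101 0.0372]
rz 0.0012365216007066415 j6 -0.2753971789734793
d [ 0.0014 -0.0025  0.0048] tcp [ 0.6355 -0.1334  0.0582] tilt [ 0.0022 -0.0011 -1.    ]
[ 0.5994 -0.1044  0.1037] [ 0.5916 -0.1054  0.0597]
[ 0.6609 -0.1052  0.1037] [ 0.6678 -0.1064  0.0597]
```

```bash
python3 -m crank '[[0,-0.001,-0.004,0,0,0,0.035],[0,-0.004,-0.004,0,0,0,0.035],[0,-0.0045,-0.003,0,0,0,0.035],[0,-0.0045,-0.001,0,0,0,0.035],[0,-0.0045,0.001,0,0,0,0.035],[0,-0.0045,0.001,0,0,0,0.035],[0,-0.0045,0.001,0,0,0,0.035]]'; python3 - <<'E'
from h import *
s=observe();print(s["contact_force"],s["wrist_torque"])
go([.6302,-.132,.0534],-.015)
E
```

```text
time: 11.98
position: [0.6294, -0.1331, 0.0528]
eef_rot: [-0.0, 0.712, 0.702, -0.0]
contact_force: [-4.4, -0.2, 4.2]
width: 0.0446
finger_force: 30.0
[-4.3841 -0.1651  4.2195] [-0.0066  0.6344  0.0714]
rz 0.0011675891258269289 j6 -0.2774524608332563
d [ 0.0011  0.0008 -0.0006] tcp [ 0.6294 -0.1331  0.0528] tilt [-0.001  -0.0002 -1.    ]
```

```bash
python3 -m crank '[[0,0,-0.001,0,0,0,0.05],[0,0,-0.002,0,0,0,0.06],[0,0,-0.002,0,0,0,0.065],[0,0,-0.002,0,0,0,0.065],[0,0,-0.002,0,0,0,0.065],[0,0,-0.04,0,0,0,0.095],[0,0,-0.08,0,0,0,0.095],[0,0,-0.1,0,0,0,0.095],[-0.08,0,-0.14,0,0,0,0.095],[-0.14,0,-0.14,0,0,0,0.095],[-0.14,0,-0.14,0,0,0,0.095],[-0.14,0,-0.14,0,0,0,0.095]]'; python3 - <<'E'
from h import *
import pickle
go([.6302,-.132,.0534],-.015)
i=imaging.camera_info("wrist");im=imaging.read_camera("wrist");pickle.dump((i,im),open("w9.pkl","wb"))
cv2.imwrite("pics/w9.png",cv2.resize(im[0:330,100:500],(800,600)))
E
```

```text
time: 12.98
position: [0.6278, -0.2768, 0.1943]
eef_rot: [0.002, 0.713, 0.701, -0.0]
contact_force: [0.9, -0.5, 0.6]
width: 0.0946
finger_force: 0.0
rz -0.0009189712997572652 j6 -0.476722712256686
d [ 0.1452 -0.0003  0.1405] tcp [ 0.6278 -0.2768  0.1943] tilt [ 0.0025 -0.0028 -1.    ]
```

View pics/w9.png

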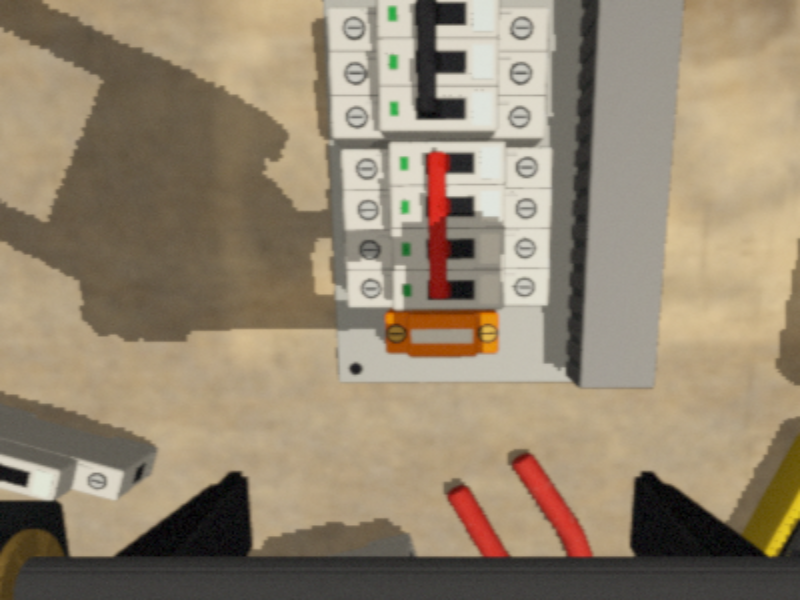

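The crop shows the 4p flush by the orange terminal and the 3p above it. The 3p looks slightly larger (x 330–548 against 342–552), so it may sit high; I'll measure that.

```bash
python3 - <<'E'
from h import *
import pickle
i,im=pickle.load(open("w9.pkl","rb"))
g=cv2.cvtColor(im,cv2.COLOR_BGR2GRAY).astype(int)
f=lambda x,y:(100+x/2,y*.55)
for n,a,b,c in(("4p bottom",(348,300),(549,300),.0485),("4p top",(342,155),(552,155),.0485),("3p bottom",(331,130),(546,130),.0485),("3p up",(329,20),(550,20),.0485)):
    A,B=hit(i,*f(*a),c),hit(i,*f(*b),c);print(n,A,B,np.linalg.norm(A-B))
for v in (160,130,95,65,40,15): print(v,"L",260+np.diff(g[v,255:285]).argmax()-5, "R", np.diff(g[v,360:385]).argmin()+360, g[v,258:284:2], g[v,364:384:2])
print("4p top edge/3p bottom cols",g[62:90,275],g[62:90,360])
E
```

```text
4p bottom [ 0.5891 -0.2294  0.0485] [ 0.6746 -0.2308  0.0485] 0.08557818721170288
4p top [ 0.5897 -0.1658  0.0485] [ 0.6745 -0.1672  0.0485] 0.08489022689312914
3p bottom [ 0.5858 -0.1554  0.0485] [ 0.6719 -0.1568  0.0485] 0.08615803084642931
3p up [ 0.5873 -0.1121  0.0485] [ 0.6726 -0.1134  0.0485] 0.08531947690335255
160 L 281 R 373 [177 183 182 185 169 176 187 170 202 218 218 185 167] [192 155 220 220 221 159 110 109 110 110]
130 L 272 R 374 [105 111 111 111  98 109 108 112 139 138 140 140 139] [217 221 221 223 220 191 114 108 111 109]
95 L 270 R 375 [166 168 169 107 107 111 133 209 219 220 183 173 204] [199 137 201 220 220 212 118 109 110 110]
65 L 264 R 373 [157 104 103 105 199 217 217 190 163 191 191 192 169] [126 216 219 218 200 120 112 109 108 107]
40 L 263 R 375 [144  97  97 150 211 217 215 136 144 101 101 121 106] [151 187 218 217 206 188 117 108 108 109]
15 L 282 R 376 [ 99  98 102 177 214 214 202 151 122 111 112 140 148] [144 151 214 215 212 179 163 108 105 109]
4p top edge/3p bottom cols [191 179 138 190 196 169 111 142 209 217 219 218 215 197 131 104 101 104
 101 108 193 214 218 220 218 218 218 218] [197 169 114 195 203 204 184 106 156 212 219 220 216 194 130 103 104 102
 105 178 212 219 220 219 212 153 127 170]
```

The lengths come out at 85–86 mm at the seated height for both, so both are seated. The gap between them is about 4.6 mm and the 3p's outer face is at y≈-0.1065. Next is the 2p.

```bash
python3 -m crank '[[-0.19,-0.053,0,0,0,-0.1,0.095],[-0.19,-0.053,0,0,0,-0.1,0.095],[-0.19,-0.053,0,0,0,-0.1,0.095],[-0.19,-0.053,0,0,0,-0.1,0.095],[-0.19,-0.053,0,0,0,-0.1,0.095],[-0.19,-0.053,0,0,0,-0.1,0.095],[-0.19,-0.053,0,0,0,-0.1,0.095],[-0.19,-0.053,0,0,0,-0.1,0.095]]'; python3 - <<'E'
from h import *
import pickle
go([.575,-.4,.048],.1)
i=imaging.camera_info("wrist");im=imaging.read_camera("wrist");cv2.imwrite("pics/w10.png",im);pickle.dump((i,im),open("w10.pkl","wb"))
m=mask(im,(200,40,420,290),smax=45,vmin=130);m=cv2.morphologyEx(m,cv2.MORPH_CLOSE,np.ones((5,5)))
for c in cv2.findContours(m,0,1)[0]:
    if cv2.contourArea(c)>800:print(cv2.boundingRect(c),rect(i,c[:,0],.044))
E
```

```text
time: 13.7
position: [0.5721, -0.4613, 0.1918]
eef_rot: [-0.0, 0.676, 0.737, 0.0]
contact_force: [0.4, 0.6, -1.0]
width: 0.0947
finger_force: 0.0
rz -0.014023760403201191 j6 -0.837979008703975
d [0.0607 0.0082 0.1438] tcp [ 0.5721 -0.4613  0.1918] tilt [-0.0002  0.0011 -1.    ]
(327, 241, 40, 48) (array([ 0.6015, -0.5021]), (46.50111770629883, 34.942291259765625), 77.58506774902344)
(200, 229, 65, 61) (array([ 0.4944, -0.5069]), (58.428287506103516, 56.096553802490234), 0.3323604464530945)
(275, 114, 105, 57) (array([ 0.5718, -0.3953]), (85.92205810546875, 36.02738571166992), 14.252250671386719)
```

View pics/w10.png

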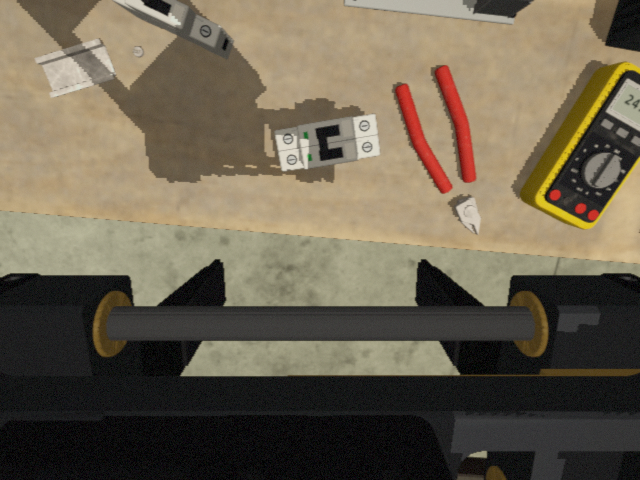

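The wrist view shows the 2p at (328,142), yaw 14°. The cutters lie to its right (u>395) and low, and the 1p is at the top left (180,20).

```bash
python3 - <<'E'
from h import *
go([.5718,-.3953,.048],np.radians(14.25))
E
```

```text
rz -0.16170147920401856 j6 -0.83805838340707
d [0.0652 0.0051 0.1441] tcp [ 0.5724 -0.4608  0.192 ] tilt [-0.0001  0.0008 -1.    ]
```

```bash
python3 -m crank '[[0.03,0.003,0.02,0,0,-0.08,0.095],[0.065,0.005,0.04,0,0,-0.162,0.095],[0.065,0.005,0.08,0,0,-0.162,0.095],[0.065,0.005,0.12,0,0,-0.162,0.08],[0.065,0.005,0.144,0,0,-0.162,0.065],[0.065,0.005,0.144,0,0,-0.162,0.055],[0.065,0.005,0.144,0,0,-0.162,0.035],[0.065,0.005,0.144,0,0,-0.162,0.035],[0.065,0.005,0.144,0,0,-0.162,0.035],[0.065,0.005,0.144,0,0,-0.162,0.035],[0.065,0.005,0.144,0,0,-0.162,0.035],[0.065,0.005,0.144,0,0,-0.162,0.035]]' 30; python3 - <<'E'
from h import *
go([.6318-.013*.085,-.085,.13],-.015)
E
```

```text
time: 14.75
position: [0.5715, -0.397, 0.0488]
eef_rot: [0.0, 0.614, 0.789, -0.0]
contact_force: [1.0, 0.0, -2.1]
width: 0.0853
finger_force: 30.0
rz 0.26289644817595104 j6 -0.9321563617061815
d [ 0.2879  0.134  -0.0813] tcp [ 0.5715 -0.397   0.0488] tilt [ 0.0005 -0.0005 -1.    ]
```

```bash
python3 - <<'E'
from h import *
print(observe())
s=imaging.read_camera("side");cv2.imwrite("pics/s11.png",cv2.resize(s[200:380,260:500],None,fx=3,fy=3,interpolation=cv2.INTER_CUBIC))
E
```

```text
{'time': 14.75, 'joint_pos': array([-0.6843,  0.362 ,  1.6596, -0.    ,  1.1193, -0.9322]), 'joint_velocities': array([-0.0016,  0.0018,  0.002 ,  0.0022, -0.002 ,  0.001 ]), 'joint_efforts': array([  0.0983, -50.2379, -33.4631,   0.0179,   0.0809,   0.0004]), 'position': array([ 0.5715, -0.397 ,  0.0488]), 'eef_rot': array([ 0.0004,  0.6143,  0.7891, -0.    ]), 'contact_force': array([ 0.9625,  0.0179, -2.1492]), 'wrist_torque': array([ 0.0333, -0.0885, -0.0262]), 'finger_force': 29.96346741914749, 'width': 0.08529427135449351}
```

View pics/s11.png

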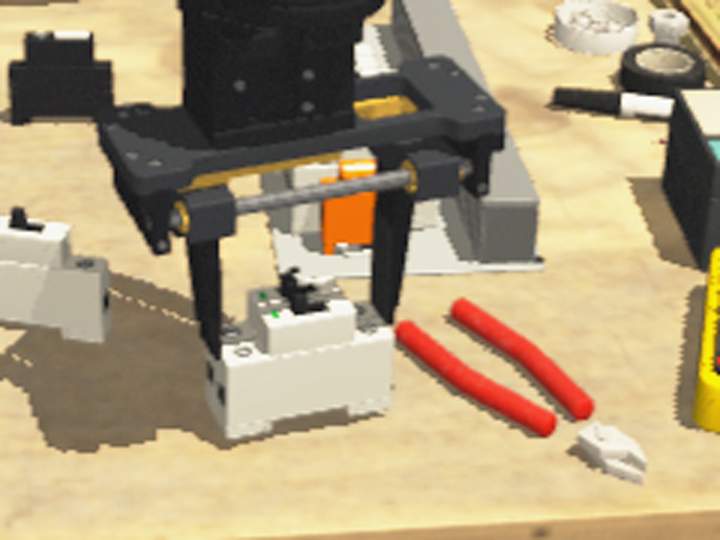

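The side crop shows the fingers gripping the body ends: the descent overshot and picked it up by the shoulders. I'll set it down, open, rise and close again on the nose.

```bash
python3 -m crank '[[0,0,0.003,0,0,0,0.035],[0,0,0.005,0,0,0,0.035],[0,0,0.005,0,0,0,0.035],[0,0,0.004,0,0,0,0.095],[0,0,0.004,0,0,0,0.095],[0,0,0.004,0,0,0,0.095],[0,0,-0.005,0,0,0,0.095],[0,0,-0.01,0,0,0,0.095],[0,0,-0.01,0,0,0,0.095],[0,0,-0.01,0,0,0,0.095]]'; python3 - <<'E'
from h import *
import pickle
go([.5718,-.3953,.048],np.radians(14.25))
s=imaging.read_camera("side");cv2.imwrite("pics/s12.png",cv2.resize(s[200:380,260:500],None,fx=3,fy=3,interpolation=cv2.INTER_CUBIC))
i=imaging.camera_info("wrist");im=imaging.read_camera("wrist");pickle.dump((i,im),open("w12.pkl","wb"));cv2.imwrite("pics/w12.png",im)
E
```

```text
time: 15.63
position: [0.572, -0.3974, 0.0597]
eef_rot: [0.001, 0.614, 0.789, -0.0]
contact_force: [-0.7, -0.7, 0.2]
width: 0.0947
finger_force: 0.0
rz -0.0006704521554385945 j6 -0.9322092776130302
d [0.0021 0.0003 0.0117] tcp [ 0.572  -0.3974  0.0597] tilt [ 0.0017 -0.0014 -1.    ]
```

```bash
python3 -m crank '[[0.002,0,0,0,0,0,0.06],[0.002,0,0,0,0,0,0.06],[0.002,0,0,0,0,0,0.06],[0.002,0,0,0,0,0,0.06],[0.002,0,0,0,0,0,0.06],[0.002,0,0,0,0,0,0.06],[0.002,0,0.004,0,0,0,0.06],[0.002,0,0.008,0,0,0,0.056],[0.002,0,0.011,0,0,0,0.056],[0.002,0,0.011,0,0,0,0.056]]' 30; python3 -m crank '[[0,0,0,0,0,0,0.035],[0,0,0,0,0,0,0.035],[0,0,0,0,0,0,0.035],[0,0,0,0,0,0,0.035]]' 30;python3 - <<'E'
from h import *
go([.6318-.013*.085,-.085,.13],-.015)
E
```

```text
time: 16.57
position: [0.5702, -0.3944, 0.0458]
eef_rot: [-0.001, 0.614, 0.789, 0.0]
contact_force: [-0.3, -0.5, -0.0]
width: 0.0563
finger_force: 0.0
time: 16.9
position: [0.5708, -0.3949, 0.0474]
eef_rot: [0.0, 0.614, 0.789, 0.0]
contact_force: [-0.0, -1.2, -0.1]
width: 0.0447
finger_force: 29.9
rz 0.2629111503693564 j6 -0.9304653205958944
d [ 0.2858  0.1341 -0.0826] tcp [ 0.5708 -0.3949  0.0474] tilt [ 0.0001 -0.     -1.    ]
```

```bash
python3 -m crank '[[0,0,-0.04,0,0,0,0.035],[0,0,-0.08,0,0,0.05,0.035],[0.01,0.005,-0.1,0,0,0.1,0.035],[0.285,0.134,-0.1,0,0,0.263,0.035],[0.285,0.134,-0.1,0,0,0.263,0.035],[0.285,0.134,-0.1,0,0,0.263,0.035],[0.285,0.134,-0.1,0,0,0.263,0.035],[0.285,0.134,-0.1,0,0,0.263,0.035],[0.285,0.134,-0.1,0,0,0.263,0.035],[0.285,0.134,-0.1,0,0,0.263,0.035],[0.285,0.134,-0.1,0,0,0.263,0.035],[0.285,0.134,-0.1,0,0,0.263,0.035]]' 30; python3 -m crank '[[0,0,0,0,0,0,0.035],[0,0,0,0,0,0,0.035],[0,0,0,0,0,0,0.035]]'; python3 - <<'E'
from h import *
s=observe();print(s["contact_force"])
go([.6305,-.0855,.0519],-.015)
E
```

```text
time: 17.9
position: [0.6309, -0.0823, 0.147]
eef_rot: [-0.0, 0.711, 0.703, 0.0]
contact_force: [-0.8, -0.7, -2.0]
width: 0.0447
finger_force: 29.9
time: 18.15
position: [0.6305, -0.0873, 0.1471]
eef_rot: [-0.0, 0.713, 0.701, -0.0]
contact_force: [0.6, 0.6, -3.0]
width: 0.0447
finger_force: 29.9
[ 0.5845  0.6064 -2.9505]
rz -0.0019080033082325976 j6 -0.20470501468835117
d [ 0.0019 -0.      0.0952] tcp [ 0.6305 -0.0873  0.1471] tilt [-0.0004 -0.0003 -1.    ]
```

```bash
python3 -m crank '[[0.0015,0,0.03,0,0,0,0.035],[0.0015,0,0.06,0,0,0,0.035],[0.0015,0,0.075,0,0,0,0.035],[0.0015,0,0.079,0,0,0,0.035],[0.0015,0,0.079,0,0,0,0.035],[0.0015,0,0.083,0,0,0,0.035],[0.0015,0,0.086,0,0,0,0.035],[0.0015,0,0.089,0,0,0,0.035],[0.0015,0,0.092,0,0,0,0.035],[0.0015,0,0.095,0,0,0,0.035],[0.0015,0,0.096,0,0,0,0.035],[0.0015,0,0.096,0,0,0,0.035]]'; python3 - <<'E'
from h import *
s=observe();print(s["contact_force"],s["wrist_torque"])
go([.6305,-.0855,.0519],-.015)
E
```

```text
time: 19.15
position: [0.6371, -0.0596, 0.0608]
eef_rot: [-0.012, 0.714, 0.7, 0.02]
contact_force: [-2.0, 82.4, 33.8]
width: 0.0451
finger_force: 72.8
[-1.9924 82.3775 33.811 ] [14.3615 -0.2742  0.1456]
rz -0.0055157649025159294 j6 -0.20247678864872812
d [-0.0264 -0.0062  0.0076] tcp [ 0.6371 -0.0596  0.0608] tilt [ 0.0121  0.0462 -0.9989]
```

```bash
python3 -m crank '[[0,0,-0.01,0,0,0,0.035],[0,0,-0.025,0,0,0,0.035],[0,0,-0.045,0,0,0,0.035],[0,0,-0.055,0,0,0,0.035],[0,0,-0.055,0,0,0,0.035],[0,0,-0.055,0,0,0,0.035],[0,0,-0.055,0,0,0,0.035]]'; python3 - <<'E'
from h import *
import pickle
s=observe();print(s["contact_force"],s["wrist_torque"])
go([.6305,-.0855,.0519],-.015)
i=imaging.camera_info("wrist");im=imaging.read_camera("wrist");pickle.dump((i,im),open("w13.pkl","wb"))
s=imaging.read_camera("side");t=imaging.read_camera("scene")
cv2.imwrite("pics/s13.png",s);cv2.imwrite("pics/t13.png",t)
a=cv2.resize(im[0:330,160:480],(388,400));b=cv2.resize(s[140:310,310:450],(329,400));c=cv2.resize(t[150:310,200:440],(600,400))
cv2.imwrite("pics/c13.png",np.vstack([cv2.resize(np.hstack([a,b]),(600,330)),cv2.resize(c,(600,270))[:,:]])[:600])
E
```

```text
time: 19.73
position: [0.6328, -0.0849, 0.1099]
eef_rot: [0.001, 0.713, 0.701, 0.002]
contact_force: [-0.3, 6.1, 12.9]
width: 0.0444
finger_force: 42.4
[-0.2578  6.118  12.9444] [ 1.0621  0.4415 -0.1204]
rz -0.002996408499913672 j6 -0.2018427196853722
d [-0.0007 -0.0026  0.058 ] tcp [ 0.6328 -0.0849  0.1099] tilt [ 0.005   0.0017 -1.    ]
```

View pics/c13.png

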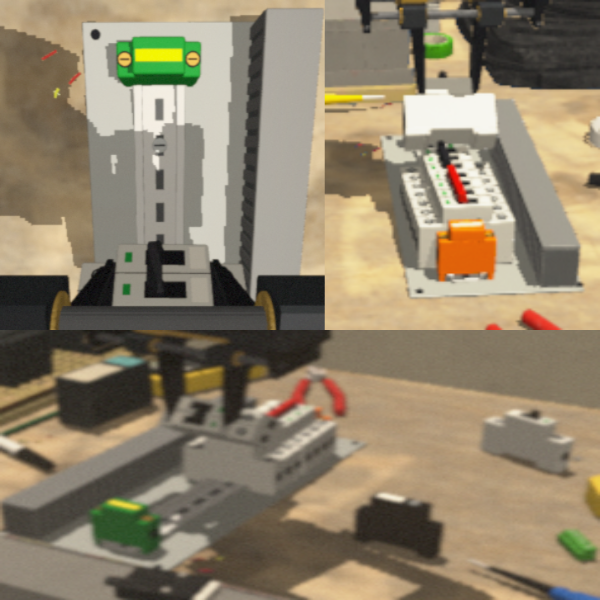

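The composite shows the 2p pitched in the grip about the finger axis, its underside swung toward -y. It had pressed on the 3p; the two seated units still look in line. I'll lift it and carry it to free bench to straighten it.

```bash
python3 -m crank '[[0,0,-0.02,0,0,0,0.035],[0,0,-0.05,0,0,0,0.035],[0,0,-0.07,0,0,0,0.035],[-0.01,-0.03,-0.08,0,0,0,0.035],[-0.03,-0.06,-0.08,0,0,0,0.035],[-0.05,-0.09,-0.08,0,0,0,0.035],[-0.07,-0.12,-0.08,0,0,0,0.035],[-0.084,-0.145,-0.08,0,0,0,0.035],[-0.084,-0.155,-0.08,0,0,0,0.035],[-0.084,-0.155,-0.08,0,0,0,0.035],[-0.084,-0.155,-0.08,0,0,0,0.035]]' 45; python3 - <<'E'
from h import *
import pickle
s=observe();print(s["contact_force"],s["wrist_torque"])
go([.475,-.17,.18],-.015)
i=imaging.camera_info("wrist");im=imaging.read_camera("wrist");pickle.dump((i,im),open("w14.pkl","wb"))
s=imaging.read_camera("side");t=imaging.read_camera("scene")
p=proj(imaging.camera_info("scene"),[.475,-.17,.16]);q=proj(imaging.camera_info("side"),[.475,-.17,.16]);print(p,q)
f=lambda x,c,r:cv2.resize(x[max(0,int(c[1])-r):int(c[1])+r,max(0,int(c[0])-r):int(c[0])+r],(400,400),interpolation=cv2.INTER_CUBIC)
cv2.imwrite("pics/c14.png",np.hstack([f(t,p,60),f(s,q,70)]));cv2.imwrite("pics/w14.png",im);cv2.imwrite("pics/s14.png",s)
E
```

```text
time: 20.8
position: [0.4741, -0.1668, 0.1856]
eef_rot: [-0.0, 0.713, 0.701, 0.0]
contact_force: [0.4, -0.4, -1.6]
width: 0.0448
finger_force: 59.1
[ 0.4229 -0.3991 -1.5534] [-0.0365 -0.0955  0.025 ]
rz -0.0027066602424441477 j6 -0.4276810412021851
d [-0.0031  0.001   0.0056] tcp [ 0.4741 -0.1668  0.1856] tilt [-0.0002  0.0003 -1.    ]
(np.float64(376.52774713179355), np.float64(178.62058403602842)) (np.float64(286.9617243976903), np.float64(184.38244867133557))
```

View pics/c14.png

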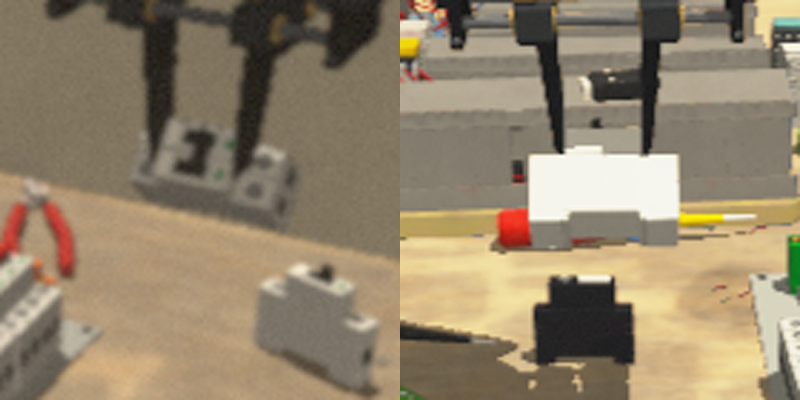

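The side crop shows the 2p's front face (rows 155–213) and underside (213–245). From the foreshortening it is pitched about 57°, underside toward -y. I'll tilt the tool about its y axis to bring the unit upright, then set it down.

```bash
python3 -m crank '[[0.01,0,-0.01,0,0.12,0,0.035],[0.03,0,-0.01,0,0.25,0,0.035],[0.047,0,-0.01,0,0.37,0,0.035],[0.047,0,-0.01,0,0.5,0,0.035],[0.047,0,-0.01,0,0.62,0,0.035],[0.047,0,-0.01,0,0.75,0,0.035],[0.047,0,-0.01,0,0.87,0,0.035],[0.047,0,-0.01,0,0.95,0,0.035],[0.047,0,-0.01,0,0.95,0,0.035],[0.047,0,-0.01,0,0.95,0,0.035],[0.047,0,-0.01,0,0.95,0,0.035]]' 45; python3 - <<'E'
from h import *
s=observe();print(s["contact_force"],s["joint_pos"],s["finger_force"])
d=go([.475,-.12,.065]);
s=imaging.read_camera("side");q=proj(imaging.camera_info("side"),[.475,-.12,.16])
t=imaging.read_camera("scene");p=proj(imaging.camera_info("scene"),[.475,-.12,.16])
f=lambda x,c,r:cv2.resize(x[max(0,int(c[1])-r):int(c[1])+r,max(0,int(c[0])-r):int(c[0])+r],(400,400),interpolation=cv2.INTER_CUBIC)
cv2.imwrite("pics/c15.png",np.hstack([f(t,p,60),f(s,q,70)]))
E
```

```text
time: 21.87
position: [0.476, -0.1188, 0.1966]
eef_rot: [-0.32, 0.634, 0.625, 0.325]
contact_force: [0.2, -0.1, -1.7]
width: 0.0445
finger_force: 59.1
[ 0.1662 -0.11   -1.7056] [-0.7364  0.1235  1.8977  0.6764  1.8018 -0.8043] 59.13449008101452
d [-0.1075 -0.001   0.0758] tcp [ 0.476  -0.1188  0.1966] tilt [ 0.0117  0.8118 -0.5838]
```

View pics/c15.png

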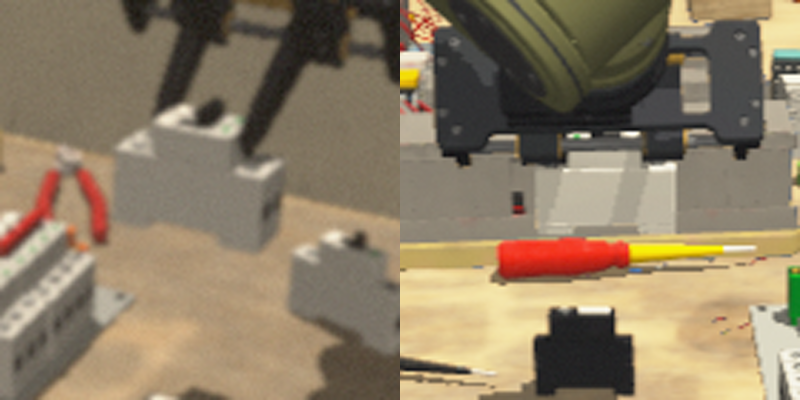

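The unit now hangs upright: the scene crop shows it level and the side crop shows a vertical face. That uses up my picture allowance (15 viewed, one over the limit), so I continue on numbers alone. Next I lower it to contact.

```bash
python3 -m crank '[[-0.033,0,0.023,0,0,0,0.035],[-0.065,0,0.047,0,0,0,0.035],[-0.097,0,0.07,0,0,0,0.035],[-0.107,0,0.077,0,0,0,0.035],[-0.107,0,0.077,0,0,0,0.035],[-0.107,0,0.077,0,0,0,0.035],[-0.109,0,0.0785,0,0,0,0.035],[-0.111,0,0.08,0,0,0,0.035]]' 45; python3 - <<'E'
from h import *
s=observe();print(s["contact_force"],s["wrist_torque"]);go([.475,-.12,.055])
E
```

```text
time: 22.63
position: [0.477, -0.1197, 0.0619]
eef_rot: [-0.318, 0.633, 0.625, 0.326]
contact_force: [0.3, 0.0, -1.7]
width: 0.0445
finger_force: 59.1
[ 0.2686  0.006  -1.7157] [-0.716  -0.0399 -0.007 ]
d [-0.0058 -0.002   0.0038] tcp [ 0.477  -0.1197  0.0619] tilt [ 0.0147  0.8112 -0.5846]
```

```bash
python3 -m crank '[[-0.0016,0,0.0012,0,0,0,0.035],[-0.0032,0,0.0023,0,0,0,0.035],[-0.0048,0,0.0035,0,0,0,0.035],[-0.0065,0,0.0047,0,0,0,0.035],[-0.0065,0,0.0047,0,0,0,0.035]]' 45; python3 - <<'E'
from h import *
s=observe();print(s["contact_force"],s["wrist_torque"]);go([.475,-.12,.05])
E
```

```text
time: 23.05
position: [0.4756, -0.1187, 0.0531]
eef_rot: [-0.321, 0.633, 0.624, 0.327]
contact_force: [-1.3, -0.6, 5.2]
width: 0.0444
finger_force: 59.3
[-1.2755 -0.6435  5.237 ] [0.1018 0.0558 0.3015]
d [-0.0033 -0.0005  0.0007] tcp [ 0.4756 -0.1187  0.0531] tilt [ 0.0122  0.8146 -0.58  ]
```

```bash
python3 -m crank '[[0,0,0,0,0,0,0.05],[0,0,0,0,0,0,0.06],[0,0,0,0,0,0,0.07],[0,0,0,0,0,0,0.08],[0,0,-0.01,0,0,0,0.09],[0,0,-0.03,0,0,0,0.095],[0,0,-0.07,0,0,0,0.095],[0.03,0,-0.1,0,0,0,0.095],[0.06,0,-0.12,0,0,0,0.095],[0.08,0,-0.12,0,-0.12,0,0.095],[0.08,0,-0.12,0,-0.25,0,0.095]]' 30; python3 - <<'E'
from h import *
s=observe();print(s["contact_force"]);go([.475,-.19,.2],0)
E
```

```text
time: 23.97
position: [0.476, -0.172, 0.19]
eef_rot: [-0.237, 0.67, 0.659, 0.245]
contact_force: [0.3, 0.9, 0.8]
width: 0.095
finger_force: 0.0
[0.2981 0.8723 0.8024]
rz -0.0177149706488946 j6 -0.7925858482549797
d [-0.0074 -0.0007 -0.0192] tcp [ 0.476 -0.172  0.19 ] tilt [ 0.0153  0.6412 -0.7673]
```

```bash
python3 -m crank '[[-0.007,0,-0.019,0,-0.12,0,0.095],[-0.007,0,-0.019,0,-0.25,0,0.095],[-0.007,0,-0.019,0,-0.37,0,0.095],[-0.007,0,-0.019,0,-0.5,0,0.095],[-0.007,0,-0.019,0,-0.62,0,0.095],[-0.007,0,-0.019,0,-0.69,0,0.095],[-0.007,0,-0.019,0,-0.69,0,0.095],[-0.007,0,-0.019,0,-0.69,0,0.095],[-0.007,0,-0.019,0,-0.69,0,0.095]]' 30; python3 - <<'E'
from h import *
import pickle
go([.475,-.12,.048],0)
i=imaging.camera_info("wrist");im=imaging.read_camera("wrist");pickle.dump((i,im),open("w16.pkl","wb"))
u,v=map(int,proj(i,[.475,-.12,.05]));print(u,v)
m=mask(im,(200,40,560,290),smax=60,vmin=115);m=cv2.morphologyEx(m,cv2.MORPH_CLOSE,np.ones((5,5)))
for c in cv2.findContours(m,0,1)[0]:
    if cv2.contourArea(c)>700:print(cv2.boundingRect(c),rect(i,c[:,0],.044))
k=mask(im,(200,0,460,290),lohi=((0,0,0),(179,255,55)))
for c in cv2.findContours(k,0,1)[0]:
    if cv2.contourArea(c)>200:print("dark",cv2.boundingRect(c),rect(i,c[:,0],.045))
E
```

```text
time: 24.72
position: [0.4742, -0.1875, 0.1961]
eef_rot: [-0.006, 0.713, 0.702, 0.006]
contact_force: [-0.3, -0.4, -0.3]
width: 0.0949
finger_force: 0.0
rz -0.015612057827301351 j6 -0.4778481437883812
d [ 0.0651 -0.0001  0.1492] tcp [ 0.4742 -0.1875  0.1961] tilt [-0.0002  0.0163 -0.9999]
320 143
(269, 117, 102, 45) (array([ 0.4741, -0.1166]), (36.58628463745117, 86.28286743164062), 89.0948257446289)
(428, 40, 125, 235) (array([ 0.6205, -0.1407]), (106.23899841308594, 203.81268310546875), 1.6480363607406616)
dark (417, 260, 43, 30) (array([ 0.5831, -0.2406]), (28.523061752319336, 40.167816162109375), 89.1301498413086)
dark (200, 260, 25, 30) (array([ 0.371 , -0.2374]), (28.55147933959961, 22.654987335205078), 89.13019561767578)
dark (310, 124, 22, 32) (array([ 0.4749, -0.117 ]), (25.70804786682129, 18.114849090576172), 89.08568572998047)
dark (256, 63, 80, 32) (array([ 0.455 , -0.0675]), (21.22742462158203, 65.40477752685547), 85.0805892944336)
```

```bash
python3 -m crank '[[0.035,0,0.03,0,-0.016,0,0.095],[0.07,0,0.07,0,-0.016,0,0.09],[0.07,0,0.1,0,-0.016,0,0.08],[0.07,0,0.125,0,-0.016,0,0.07],[0.07,0,0.13,0,-0.016,0,0.06],[0.07,0,0.13,0,-0.016,0,0.06],[0.07,0,0.13,0,-0.016,0,0.06]]' 30; python3 - <<'E'
from h import *
go([.4741,-.1166,.047],-.016)
E
```

```text
time: 25.35
position: [0.4762, -0.1163, 0.0684]
eef_rot: [0.001, 0.713, 0.701, -0.0]
contact_force: [-0.1, -0.4, 0.7]
width: 0.063
finger_force: 0.0
rz -0.0006198903168808112 j6 -0.33170666759206446
d [-0.0003 -0.0021  0.0214] tcp [ 0.4762 -0.1163  0.0684] tilt [ 0.0009 -0.0011 -1.    ]
```

```bash
python3 -m crank '[[0,-0.001,0.01,0,0,0,0.06],[0,-0.001,0.018,0,0,0,0.06],[0,-0.001,0.021,0,0,0,0.056],[0,-0.001,0.021,0,0,0,0.056],[0,-0.001,0.021,0,0,0,0.035],[0,-0.001,0.021,0,0,0,0.035],[0,-0.001,0.021,0,0,0,0.035],[0,-0.001,0.021,0,0,0,0.035]]' 60; python3 - <<'E'
from h import *
go([.4741,-.1166,.047],-.016)
E
python3 -m crank '[[0,0,-0.01,0,0,0,0.035],[0,0,-0.03,0,0,0,0.035],[0,0,-0.06,0,0,0,0.035],[0,0,-0.08,0,0,0,0.035],[0,0,-0.09,0,0,0,0.035],[0,0,-0.09,0,0,0,0.035]]' 60; python3 - <<'E'
from h import *
go([.6305,-.085,.14],-.016)
E
```

```text
time: 26.02
position: [0.4748, -0.1152, 0.0468]
eef_rot: [0.001, 0.712, 0.702, -0.0]
contact_force: [0.4, -0.9, -0.3]
width: 0.0446
finger_force: 60.0
rz 0.0010848702067616234 j6 -0.33203771556668626
d [-0.0014 -0.0006 -0.0002] tcp [ 0.4748 -0.1152  0.0468] tilt [ 0.0009 -0.0013 -1.    ]
time: 26.52
position: [0.4761, -0.1156, 0.1397]
eef_rot: [0.003, 0.712, 0.702, 0.001]
contact_force: [0.7, -0.3, -2.5]
width: 0.0444
finger_force: 60.0
rz 0.0011046677611068478 j6 -0.3320606682004961
d [0.0329 0.1539 0.0004] tcp [ 0.4761 -0.1156  0.1397] tilt [ 0.0054 -0.0029 -1.    ]
```

```bash
python3 - <<'E'
from h import *
import pickle
i,im=pickle.load(open("w16.pkl","rb"))
for P in([.60,-.1065,.0485],[.60,-.16,.0485],[.60,-.234,.0485],[.66,-.1065,.0485]):
    u,v=proj(i,P);u=int(round(u));v=int(round(v));print(P,u,v,im[max(v-22,0):v+22:1,u].mean(1).astype(int) if 0<=u<640 else None)
E
python3 -m crank '[[0.01,0.03,0,0,0,0,0.035],[0.015,0.06,0,0,0,0,0.035],[0.02,0.09,0,0,0,0,0.035],[0.03,0.12,0,0,0,0,0.035],[0.033,0.14,0,0,0,0,0.035],[0.033,0.154,0,0,0,0,0.035],[0.033,0.155,0,0,0,0,0.035],[0.033,0.155,0,0,0,0,0.035],[0.033,0.155,0,0,0,0,0.035]]' 60; python3 - <<'E'
from h import *
import pickle
go([.6305,-.085,.052],-.015)
i=imaging.camera_info("wrist");im=imaging.read_camera("wrist");pickle.dump((i,im),open("w17.pkl","wb"))
g=cv2.cvtColor(im,cv2.COLOR_BGR2GRAY);t,_=tool()
for c in(262,380):
    for z in(t[2]-.0468,t[2]-.0028): print("exp",c,z,proj(i,[hit(i,c,200,z)[0],t[1]+.0175,z]))
    print(g[190:250,c])
E
```

```text
[0.6, -0.1065, 0.0485] 470 124 [206 205 206 207 205 205 204 206 207 206 207 208 208 208 209 208 206 203
 148 128 125 126 126 128 128 127 126 125 119 127 138 130 131 140 141 129
 131 130 130 129 132 130 130 131]
[0.6, -0.16, 0.0485] 465 188 [173 208 213 214 213 210 185 208 198 209 206 210 208 177 137 131 142 146
 128 150 181 211 214 214 211 186 122  98 133 174 183 179 190 192 191 188
 184 164 165 182 186 191 191 192]
[0.6, -0.234, 0.0485] 459 269 [154 208 214 212 196 198 212 214 211 182 118 177 196 190 127 191 196 164
 149 206 213 210 159  86  57  55  56  56  64  57  57  48  52  51  64  80
  85  82  61  33  11   4  15  13]
[0.66, -0.1065, 0.0485] 542 123 [103 103 101 102 103 101 103 103 104 102 104 101 102 104 104 104 103 105
 102 102 105 104 104 104 103 100 111 179 206 207 206 190 117 142 185 184
 150 117 182 187 164 132 189 206]
time: 27.27
position: [0.6283, -0.0842, 0.1346]
eef_rot: [-0.001, 0.712, 0.702, -0.001]
contact_force: [0.3, -0.2, -2.5]
width: 0.0448
finger_force: 60.0
rz -0.00011051314652510413 j6 -0.20194432001932083
d [-0.0007  0.0025  0.0826] tcp [ 0.6283 -0.0842  0.1
[... 195 characters left out ...]
t64(247.08173639304113))
[124 122 121 115 118 123 121 117 117 120 119 127 124 122 123 126 127 124
 124 125 121 124 124 122 122 124 125 127 129 130 134 133 139 185 190 192
 192 206 188 127 110 110 110 108 110 108 109 109 108 109 109 107 110 110
 107 111 110 109 113 136]
exp 380 0.08830659823575443 (np.float64(379.37540346053845), np.float64(224.93495234167366))
exp 380 0.13230659823575444 (np.float64(378.85919533021604), np.float64(245.54285570769596))
[207 206 206 207 207 207 207 208 207 206 208 206 206 206 208 206 207 207
 207 206 206 207 207 207 205 206 206 207 205 207 207 207 208 205 206 207
 206 205 186 126 113 113 106 109 110 108 108 108 106 109 110 106 111 113
 109 110 110 110 117 137]
```

```bash
python3 - <<'E'
from h import *
import pickle
i,im=pickle.load(open("w16.pkl","rb"))
print("3p +y",hit(i,542,127.3,.0485),"base",hit(i,470,119.5,.0045),"3p -y",hit(i,465,179.3,.0485),"4p +y",hit(i,465,185.6,.0485))
i,im=pickle.load(open("w17.pkl","rb"));t,_=tool()
print("2p face",hit(i,380,228.5,.0883),hit(i,380,248.5,.1323),t)
E
```

```text
3p +y [ 0.6608 -0.1099  0.0485] base [ 0.6173 -0.1     0.0045] 3p -y [ 0.5995 -0.1523  0.0485] 4p +y [ 0.5999 -0.1578  0.0485]
2p face [ 0.6643 -0.0691  0.0883] [ 0.6575 -0.0684  0.1323] [ 0.6284 -0.0843  0.1351]
```

```bash
python3 -m crank '[[-0.03,0,-0.03,0,0,0,0.035],[-0.06,0,-0.04,0,0,0,0.035],[-0.09,0,-0.04,0,0,0,0.035],[-0.115,0,-0.04,0,0,0,0.035],[-0.115,0,-0.04,0,0,0,0.035],[-0.115,0,-0.04,0,0,0,0.035],[-0.115,0,-0.04,0,0,0,0.035]]' 60; python3 - <<'E'
from h import *
import pickle
go([.6305,-.085,.052],-.015)
i=imaging.camera_info("wrist");im=imaging.read_camera("wrist");pickle.dump((i,im),open("w18.pkl","wb"))
u0,v0=map(int,proj(i,[.6,-.06,.05]));u1,v1=map(int,proj(i,[.66,-.2,.05]));print(u0,v0,u1,v1)
for n,lh,z in(("blk",((0,0,0),(179,255,60)),.0765),("red",((0,150,50),(8,255,255)),.0765),("org",((9,170,90),(20,255,255)),.055),("grn",((50,120,60),(85,255,255)),.0665)):
    k=mask(im,(max(u0-10,0),max(v0-15,0),u1+10,min(v1+60,300)),lohi=lh)
    for c in cv2.findContours(k,0,1)[0]:
        if cv2.contourArea(c)>12:print(n,cv2.boundingRect(c),rect(i,c[:,0],z))
g=cv2.cvtColor(im,cv2.COLOR_BGR2GRAY)
for x in(.598,.665):
    for y in(-.106,-.158): 
        u,v=map(int,proj(i,[x,y,.0485]));print(x,y,u,v,g[max(v-20,0):v+20,u])
for y in(-.12,-.14,-.18):
    for x in(.587,.673):
        u,v=map(int,proj(i,[x,y,.0485]));print(x,y,u,v,g[v,u-14:u+14])
E
```

```text
time: 27.9
position: [0.6272, -0.199, 0.1761]
eef_rot: [-0.0, 0.713, 0.702, -0.0]
contact_force: [-0.2, 0.6, -2.3]
width: 0.0444
finger_force: 60.0
rz -0.0006436284427420169 j6 -0.372791761662626
d [0.1141 0.0016 0.1241] tcp [ 0.6272 -0.199   0.1761] tilt [-0.0007 -0.0002 -1.    ]
281 41 360 224
blk (302, 271, 41, 13) (array([ 0.6275, -0.2355]), (10.033646583557129, 31.52975845336914), 89.13433837890625)
blk (324, 213, 13, 10) (array([ 0.6342, -0.1878]), (6.939028739929199, 9.008980751037598), 89.69774627685547)
blk (323, 190, 13, 10) (array([ 0.6336, -0.1705]), (6.739475727081299, 8.875843048095703), 89.65918731689453)
blk (310, 119, 26, 58) (array([ 0.6294, -0.1367]), (17.00550651550293, 40.41776657104492), 1.1792237758636475)
red (313, 192, 13, 39) (array([ 0.6261, -0.1829]), (8.51400375366211, 29.236284255981445), 1.5146023035049438)
grn (281, 274, 6, 10) (array([ 0.596 , -0.2402]), (7.9020562171936035, 4.089774131774902), 87.77774810791016)
0.598 -0.106 281 107 [203 202 203 205 203 202 202 204 203 204 205 205 203 203 203 199 143 129
 128 127 126 126 126 128 127 126 125 136 193 2
[... 709 characters left out ...]
  81  74  77  78  75  75]
0.673 -0.12 378 124 [216 205 167 170 220 237 239 238 239 238 231 218 206 182 135 125 126 127
 127 128 126 126 128 125 127 123 124 117]
0.587 -0.14 269 152 [117 116 118 122 124 133 131 123 123 122 119 116 125 180 221 216 182 168
 156 152 136  91  92 123 139 139 136 133]
0.673 -0.14 377 150 [139 135 161 206 234 239 240 239 240 240 238 233 221 209 206 185 134 126
 127 124 127 124 125 127 124 124 125 106]
0.587 -0.18 271 201 [107 110 110 110 108 111 109 111 110 111 111 110 119 124 132 147 153 152
 155 152 152 151 153 153 151 149 149 150]
0.673 -0.18 376 200 [212 212 203 196 199 204 204 196 198 206 211 208 189 158 130 124 125 125
 128 126 124 124 126 128 126 123 101  62]
```

```bash
python3 - <<'E'
from h import *
import pickle
i,im=pickle.load(open("w18.pkl","rb"))
H=lambda u,v,z=.0485:hit(i,u,v,z)
print("3p len",H(266.2,125)-H(377.3,125),H(268,151)-H(378.7,151))
print("3p ends x",H(266.2,125)[:2],H(377.3,125)[:2],H(268,151)[:2],H(378.7,151)[:2])
print("+y edge",H(281,115.2),H(368,111.5),"base",H(281,102.7,.0045))
print("gap at .665",H(367,164.5),H(367,171.5))
c=im[100:182,255:385];g=cv2.cvtColor(im,cv2.COLOR_BGR2GRAY)
for u in (272,276,295,300,352,360,372): 
    print(u,g[100:125,u],g[156:184,u])
E
```

```text
3p len [-0.0869  0.0014  0.    ] [-0.088   0.0014  0.    ]
3p ends x [ 0.5856 -0.1191] [ 0.6725 -0.1205] [ 0.586 -0.139] [ 0.674  -0.1404]
+y edge [ 0.5975 -0.112   0.0485] [ 0.665  -0.1103  0.0485] base [ 0.5934 -0.0987  0.0045]
gap at .665 [ 0.6649 -0.1508  0.0485] [ 0.665  -0.1564  0.0485]
272 [203 204 202 203 203 204 203 198 143 127 125 126 124 123 128 154 214 234
 236 236 236 236 237 231 175] [154 155 155 152 133 143 162 165 160 164 164 163 165 163 156 152 155 153
 154 153 152 153 152 154 153 144 117 112]
276 [203 203 199 145 126 130 133 135 127 127 125 124 127 128 133 171 222 235
 236 237 231 169 140 177 146] [154 155 154 151 128 144 153 155 154 154 154 153 151 137 130 129 129 134
 146 153 154 153 154 154 152 136 108 108]
295 [204 204 198 145 130 128 129 125 127 126 124 126 137 209 234 237 237 237
 238 237 235 220 189 213 219] [156 156 154 155 145 129 153 153 156 156 153 154 155 153 155 154 151 154
 151 154 150 153 153 152 151 151 150 134]
300 [202 204 199 142 127 125 125 125 127 124 127 129 158 216 237 237 238 237
 238 237 227 208 205 203 189] [156 155 156 153 131 133 150 156 155 155 155 155 152 102  82  77  84  81
  81  86 123 152 153 156 155 155 151 132]
352 [206 206 205 201 144 125 129 125 127 125 124 136 203 231 230 222 226 235
 236 237 237 234 210 206 205] [218 182 205 203 203 200 210 211 211 212 212 203 200 202 202 203 199 201
 201 202 202 201 183 139 162 157 182 191]
360 [205 206 205 205 205 205 206 202 198 150 130 141 212 236 238 239 234 172
 138 200 218 216 169 165 217] [236 212 235 240 240 240 235 176 143 191 214 190 146 213 221 193 135 190
 234 239 240 238 215 162 210 237 240 239]
372 [206 205 205 207 207 204 207 205 205 206 205 200 230 238 239 239 238 239
 239 238 239 239 239 238 239] [212 235 239 239 240 240 239 240 240 240 239 239 239 240 240 240 241 241
 241 241 239 224 167 207 234 238 240 240]
```

```bash
python3 -m crank '[[0.03,0,0,0,0,0,0.035],[0.06,0,0,0,0,0,0.035],[0.09,0.001,0,0,0,0,0.035],[0.113,0.002,0.01,0,0,0,0.035],[0.113,0.002,0.03,0,0,0,0.035],[0.113,0.002,0.05,0,0,0,0.035],[0.113,0.002,0.07,0,0,0,0.035],[0.113,0.002,0.08,0,0,0,0.035],[0.113,0.002,0.08,0,0,0,0.035]]' 60; python3 - <<'E'
from h import *
s=observe();print(s["contact_force"],s["wrist_torque"])
go([.6305,-.0855,.0513],-.012)
E
```

```text
time: 28.7
position: [0.6293, -0.0849, 0.0928]
eef_rot: [-0.002, 0.712, 0.702, -0.002]
contact_force: [-0.7, 0.5, -2.1]
width: 0.0448
finger_force: 60.0
[-0.7004  0.4562 -2.0823] [-0.0158 -0.0241  0.0118]
rz -0.0016456954599928242 j6 -0.20415651748922706
d [-0.0006  0.0015  0.0414] tcp [ 0.6293 -0.0849  0.0928] tilt [-0.0062  0.0005 -1.    ]
```

```bash
python3 -m crank '[[0,0,0.015,0,0,0,0.035],[0,0,0.028,0,0,0,0.035],[0,0,0.03,0,0,0,0.035],[0,0,0.03,0,0,0,0.035],[0,0,0.033,0,0,0,0.035],[0,0,0.036,0,0,0,0.035],[0,0,0.039,0,0,0,0.035],[0,0,0.041,0,0,0,0.035],[0,0,0.042,0,0,0,0.035],[0,0,0.042,0,0,0,0.035]]' 60; python3 - <<'E'
from h import *
s=observe();print(s["contact_force"],s["wrist_torque"])
go([.6305,-.0855,.0513],-.012)
E
```

```text
time: 29.53
position: [0.6316, -0.0865, 0.054]
eef_rot: [0.0, 0.712, 0.702, -0.0]
contact_force: [-0.3, 0.0, -1.9]
width: 0.0447
finger_force: 60.0
[-0.3258  0.026  -1.8996] [-0.0269 -0.0482 -0.0373]
rz -0.0030701351474311522 j6 -0.204251925964349
d [ 0.001  -0.0011  0.0027] tcp [ 0.6316 -0.0865  0.054 ] tilt [-0.0005 -0.0009 -1.    ]
```

```bash
python3 -m crank '[[0,-0.001,0.001,0,0,0,0.035],[0,-0.001,0.002,0,0,0,0.035],[0,-0.001,0.003,0,0,0,0.035],[0,-0.001,0.004,0,0,0,0.035],[0,-0.001,0.004,0,0,0,0.035]]' 60; python3 - <<'E'
from h import *
s=observe();print(s["contact_force"],s["wrist_torque"])
go([.6305,-.0855,.0513],-.012)
E
```

```text
time: 29.95
position: [0.631, -0.0865, 0.0513]
eef_rot: [0.0, 0.712, 0.702, -0.0]
contact_force: [-3.4, 0.7, 4.3]
width: 0.0448
finger_force: 60.0
[-3.3954  0.7456  4.2968] [ 0.0811  0.5118 -0.014 ]
rz -0.002936278395455183 j6 -0.20458539321506244
d [ 0.001  -0.0005  0.    ] tcp [ 0.631  -0.0865  0.0513] tilt [-0.    -0.001 -1.   ]
```

```bash
python3 -m crank '[[0,0,-0.001,0,0,0,0.05],[0,0,-0.002,0,0,0,0.06],[0,0,-0.002,0,0,0,0.065],[0,0,-0.002,0,0,0,0.065],[0,0,-0.002,0,0,0,0.065],[0,0,-0.02,0,0,0,0.065],[0,0,-0.04,0,0,0,0.065],[-0.03,0,-0.045,0,0,0,0.065],[-0.05,0,-0.045,0,0,0,0.065],[-0.05,0,-0.045,0,0,0,0.065],[-0.05,0,-0.045,0,0,0,0.065]]' 60; python3 - <<'E'
from h import *
s=observe();print(s["contact_force"],s["width"])
go([.630,-.137,.055],-.014)
E
```

```text
time: 30.87
position: [0.63, -0.1371, 0.0953]
eef_rot: [0.0, 0.713, 0.701, -0.0]
contact_force: [-0.1, 0.9, -0.4]
width: 0.0652
finger_force: 0.0
[-0.0724  0.918  -0.3981] 0.06522969876143071
rz -0.0028219485578624415 j6 -0.28012494928004805
d [0.0001 0.     0.0403] tcp [ 0.63   -0.1371  0.0953] tilt [ 0.0001 -0.0006 -1.    ]
```

```bash
python3 -m crank '[[0,0,0.015,0,0,0,0.065],[0,0,0.03,0,0,0,0.062],[0,0,0.036,0,0,0,0.06],[0,0,0.038,0,0,0,0.058],[0,0,0.038,0,0,0,0.056],[0,0,0.038,0,0,0,0.035],[0,0,0.038,0,0,0,0.035],[0,0,0.038,0,0,0,0.035],[0,0,0.038,0,0,0,0.035]]' 30; python3 - <<'E'
from h import *
s=observe();print(s["contact_force"],s["wrist_torque"]);go([.630,-.137,.053],-.014)
E
python3 -m crank '[[0,0,0.001,0,0,0,0.035],[0,0,0.002,0,0,0,0.035],[0,0,0.003,0,0,0,0.035],[0,0,0.004,0,0,0,0.035],[0,0,0.004,0,0,0,0.035]]' 40; python3 - <<'E'
from h import *
s=observe();print(s["contact_force"],s["wrist_torque"]);go([.630,-.137,.053],-.014)
E
```

```text
time: 31.62
position: [0.6302, -0.1363, 0.058]
eef_rot: [0.0, 0.712, 0.702, -0.0]
contact_force: [-1.5, 0.8, 1.2]
width: 0.0449
finger_force: 29.7
[-1.5294  0.801   1.2178] [ 0.2239  0.198  -0.0077]
rz -0.0009628797271743483 j6 -0.2806193437510783
d [-0.0007 -0.0002  0.005 ] tcp [ 0.6302 -0.1363  0.058 ] tilt [ 0.0004 -0.0008 -1.    ]
time: 32.03
position: [0.6304, -0.1364, 0.0579]
eef_rot: [0.0, 0.712, 0.702, -0.0]
contact_force: [-10.1, 4.2, 18.6]
width: 0.0447
finger_force: 39.8
[-10.0867   4.2481  18.5544] [0.6923 2.0396 0.0031]
rz -0.0007935977252715443 j6 -0.28062389271492943
d [-0.0006 -0.0004  0.0049] tcp [ 0.6304 -0.1364  0.0579] tilt [-0.0006 -0.0007 -1.    ]
```

```bash
python3 -m crank '[[0,0,-0.004,0,0,0,0.05],[0,0,-0.004,0,0,0,0.056],[0,0,-0.004,0,0,0,0.058],[0,0,-0.004,0,0,0,0.058],[0,0,0,0,0,0,0.058],[0,0,0.002,0,0,0,0.058],[0,0,0.003,0,0,0,0.058],[0,0,0.003,0,0,0,0.058]]' 40; python3 - <<'E'
from h import *
s=observe();print(s["contact_force"],s["wrist_torque"]);go([.630,-.137,.050],-.014)
E
```

```text
time: 32.7
position: [0.6295, -0.1363, 0.0494]
eef_rot: [-0.0, 0.712, 0.702, -0.001]
contact_force: [-0.4, 0.6, -0.1]
width: 0.0584
finger_force: 0.0
[-0.3766  0.605  -0.0515] [-0.0527 -0.0347  0.0066]
rz -0.0009979335350620566 j6 -0.28065418997003533
d [-0.0007  0.0005 -0.0006] tcp [ 0.6295 -0.1363  0.0494] tilt [-0.0015 -0.0006 -1.    ]
```

The open fingers reach z 0.0494 without touching the shoulders, so the 3p is seated, and the grip squared it. I'll square the 4p the same way.

```bash
python3 -m crank '[[0,0,-0.02,0,0,0,0.065],[0,0,-0.045,0,0,0,0.065],[-0.03,0,-0.045,0,0,0,0.065],[-0.062,0,-0.045,0,0,0,0.065],[-0.062,0,-0.045,0,0,0,0.065],[-0.062,0,-0.03,0,0,0,0.065],[-0.062,0,-0.01,0,0,0,0.062],[-0.062,0,0,0,0,0,0.06],[-0.062,0,0,0,0,0,0.058],[-0.062,0,0,0,0,0,0.058]]' 40; python3 - <<'E'
from h import *
s=observe();print(s["contact_force"],s["wrist_torque"]);go([.6295,-.199,.050],-.014)
E
python3 -m crank '[[0,0,0,0,0,0,0.035],[0,0,0,0,0,0,0.035],[0,0,0,0,0,0,0.035],[0,0,0,0,0,0,0.035]]' 40;python3 - <<'E'
from h import *
s=observe();print(s["contact_force"],s["wrist_torque"]);go([.6295,-.199,.050],-.014)
E
```

```text
time: 33.53
position: [0.6287, -0.1973, 0.0491]
eef_rot: [-0.001, 0.712, 0.702, -0.001]
contact_force: [0.2, 0.4, 0.6]
width: 0.0588
finger_force: 0.0
[0.159  0.4417 0.5854] [-0.0506 -0.1003  0.0609]
rz -0.0001269445893568033 j6 -0.3707639379547405
d [-0.0017  0.0009 -0.0009] tcp [ 0.6287 -0.1973  0.0491] tilt [-0.0016 -0.0001 -1.    ]
time: 33.87
position: [0.6291, -0.198, 0.0499]
eef_rot: [0.0, 0.712, 0.702, -0.0]
contact_force: [1.3, 0.7, -1.5]
width: 0.0452
finger_force: 39.4
[ 1.3432  0.7002 -1.5006] [ 0.0424 -0.4457  0.0094]
rz -0.0008759982408310663 j6 -0.3709553388373733
d [-0.0009  0.0004 -0.0001] tcp [ 0.6291 -0.198   0.0499] tilt [-0.0001 -0.0006 -1.    ]
```

```bash
python3 -m crank '[[0,0,0,0,0,0,0.05],[0,0,0,0,0,0,0.06],[0,0,0,0,0,0,0.065],[0,0,-0.03,0,0,0,0.07],[0,0,-0.07,0,0,0,0.08],[-0.02,-0.02,-0.11,0,0,0,0.09],[-0.17,-0.18,-0.15,0,0,0.2,0.095],[-0.17,-0.18,-0.15,0,0,0.2,0.095],[-0.17,-0.18,-0.15,0,0,0.2,0.095],[-0.17,-0.18,-0.15,0,0,0.2,0.095],[-0.17,-0.18,-0.15,0,0,0.2,0.095],[-0.17,-0.18,-0.15,0,0,0.2,0.095]]' 30; python3 -m crank '[[-0.005,-0.005,0,0,0,0,0.095],[-0.005,-0.005,0,0,0,0,0.095],[-0.005,-0.005,0,0,0,0,0.095],[-0.005,-0.005,0,0,0,0,0.095]]'; python3 - <<'E'
from h import *
import pickle
go([.44,-.3,.048],-.2)
i=imaging.camera_info("wrist");im=imaging.read_camera("wrist");pickle.dump((i,im),open("w20.pkl","wb"));cv2.imwrite("pics/w20.png",im)
print(proj(i,[.44,-.3,.04]))
m=mask(im,(150,20,480,290),smax=60,vmin=115);m=cv2.morphologyEx(m,cv2.MORPH_CLOSE,np.ones((5,5)))
for c in cv2.findContours(m,0,1)[0]:
    if cv2.contourArea(c)>500:print(cv2.boundingRect(c),rect(i,c[:,0],.044),cv2.contourArea(c))
k=mask(im,(200,20,460,250),lohi=((0,0,0),(179,255,50)))
for c in cv2.findContours(k,0,1)[0]:
    if cv2.contourArea(c)>40:print("dark",cv2.boundingRect(c),rect(i,c[:,0],.07))
E
```

```text
time: 34.87
position: [0.4438, -0.3684, 0.2023]
eef_rot: [0.002, 0.78, 0.626, -0.001]
contact_force: [0.2, -0.5, 0.7]
width: 0.095
finger_force: 0.0
time: 35.2
position: [0.4413, -0.3683, 0.2]
eef_rot: [-0.0, 0.778, 0.628, -0.0]
contact_force: [0.5, 0.7, -0.9]
width: 0.0952
finger_force: 0.0
rz -0.013686484886838102 j6 -0.5750008498998356
d [ 0.0665 -0.0157  0.152 ] tcp [ 0.4413 -0.3683  0.2   ] tilt [-0.0004  0.     -1.    ]
(np.float64(302.88840153309394), np.float64(141.36676659213953))
(184, 183, 70, 60) (array([ 0.352 , -0.3449]), (58.299537658691406, 32.47745132446289), 19.481788635253906) 2036.0
(253, 135, 99, 32) (array([ 0.4374, -0.3079]), (18.778783798217773, 86.30372619628906), 71.14311981201172) 1952.5
(434, 27, 46, 59) (array([ 0.5796, -0.2581]), (44.856727600097656, 34.75572204589844), 88.501708984375) 1587.5
dark (291, 146, 22, 12) (array([ 0.4387, -0.3078]), (7.283216953277588, 17.143674850463867), 71.55349731445312)
```

```bash
python3 - <<'E'
from h import *
go([.4374,-.3079,.047],-.33)
E
```

```text
rz 0.11668561735515959 j6 -0.5751007347071653
d [ 0.0582 -0.0166  0.1529] tcp [ 0.4414 -0.3683  0.1999] tilt [-0.0006  0.     -1.    ]
```

```bash
python3 -m crank '[[0.03,-0.01,0.03,0,0,0.06,0.09],[0.058,-0.0165,0.06,0,0,0.117,0.08],[0.058,-0.0165,0.09,0,0,0.117,0.07],[0.058,-0.0165,0.12,0,0,0.117,0.062],[0.058,-0.0165,0.13,0,0,0.117,0.06],[0.058,-0.0165,0.13,0,0,0.117,0.06],[0.058,-0.0165,0.13,0,0,0.117,0.06]]' 60; python3 - <<'E'
from h import *
go([.4374,-.3079,.047],-.33)
E
```

```text
time: 35.83
position: [0.4375, -0.3091, 0.0709]
eef_rot: [0.0, 0.814, 0.581, -0.0]
contact_force: [0.5, -0.2, 0.3]
width: 0.0611
finger_force: 0.0
rz -0.0010662668645768925 j6 -0.38352848235012027
d [ 0.0011 -0.0005  0.0239] tcp [ 0.4375 -0.3091  0.0709] tilt [-0.0002 -0.0007 -1.    ]
```

```bash
python3 -m crank '[[0.001,0,0.01,0,0,0,0.06],[0.001,0,0.019,0,0,0,0.058],[0.001,0,0.0235,0,0,0,0.056],[0.001,0,0.0235,0,0,0,0.056],[0.001,0,0.0235,0,0,0,0.035],[0.001,0,0.0235,0,0,0,0.035],[0.001,0,0.0235,0,0,0,0.035],[0.001,0,0.0235,0,0,0,0.035]]' 60; python3 - <<'E'
from h import *
go([.4374,-.3079,.047],-.33)
E
python3 -m crank '[[0,0,-0.01,0,0,0,0.035],[0,0,-0.03,0,0,0,0.035],[0,0,-0.06,0,0,0,0.035],[0,0,-0.08,0,0,0,0.035],[0,0,-0.1,0,0,0,0.035],[0,0,-0.105,0,0,0,0.035],[0,0,-0.105,0,0,0,0.035]]' 60; python3 - <<'E'
from h import *
print(observe()["contact_force"]);go([.6305,-.045,.15],-.014)
E
```

```text
time: 36.5
position: [0.4375, -0.3088, 0.0475]
eef_rot: [0.001, 0.814, 0.581, -0.0]
contact_force: [-0.6, -0.3, -0.3]
width: 0.0446
finger_force: 60.0
rz -0.0020577372193755217 j6 -0.3818805127123511
d [ 0.0008 -0.0004  0.0005] tcp [ 0.4375 -0.3088  0.0475] tilt [ 0.0007 -0.0017 -1.    ]
time: 37.08
position: [0.4383, -0.3092, 0.1547]
eef_rot: [0.003, 0.814, 0.581, 0.0]
contact_force: [0.6, 1.1, -1.4]
width: 0.0441
finger_force: 60.0
[ 0.6007  1.062  -1.3672]
rz -0.31798917712826746 j6 -0.38191391265173585
d [0.3125 0.0956 0.0043] tcp [ 0.4383 -0.3092  0.1547] tilt [ 0.0035 -0.0041 -1.    ]
```

```bash
python3 -m crank '[[0.015,0.005,0,0,0,-0.02,0.035],[0.045,0.015,0,0,0,-0.06,0.035],[0.08,0.025,0,0,0,-0.1,0.035],[0.115,0.035,0,0,0,-0.14,0.035],[0.15,0.046,0,0,0,-0.18,0.035],[0.185,0.057,0,0,0,-0.22,0.035],[0.22,0.067,0,0,0,-0.25,0.035],[0.25,0.077,0,0,0,-0.28,0.035],[0.28,0.086,0,0,0,-0.3,0.035],[0.3,0.092,0,0,0,-0.318,0.035],[0.312,0.0955,0,0,0,-0.318,0.035],[0.312,0.0955,0,0,0,-0.318,0.035]]' 60; python3 -m crank '[[0,0,0,0,0,0,0.035],[0,0,0,0,0,0,0.035],[0,0,0,0,0,0,0.035]]'; python3 - <<'E'
from h import *
import pickle
go([.631,-.045,.15],-.014)
i=imaging.camera_info("wrist");im=imaging.read_camera("wrist");pickle.dump((i,im),open("w21.pkl","wb"));cv2.imwrite("pics/w21.png",im)
g=cv2.cvtColor(im,cv2.COLOR_BGR2GRAY);t,_=tool()
for c in(262,380):
    for z in(t[2]-.0475,t[2]-.0035): print("exp",c,z,proj(i,[hit(i,c,200,z)[0],t[1]+.00875,z]))
    print(g[215:275,c])
E
```

```text
time: 38.08
position: [0.6292, -0.0425, 0.1499]
eef_rot: [-0.001, 0.711, 0.703, -0.001]
contact_force: [0.5, -0.6, -2.2]
width: 0.0444
finger_force: 60.0
time: 38.33
position: [0.6284, -0.0457, 0.1513]
eef_rot: [0.0, 0.713, 0.702, -0.001]
contact_force: [0.8, -0.5, -0.2]
width: 0.0448
finger_force: 60.0
rz -0.0016324989290941172 j6 -0.14102662414161957
d [0.0007 0.0026 0.0013] tcp [ 0.6284 -0.0457  0.1513] tilt [-0.001  -0.0012 -1.    ]
exp 262 0.10413551200538897 (np.float64(264.211420789119), np.float64(239.84663141731363))
exp 262 0.14813551200538896 (np.float64(265.5083295447139), np.float64(263.21506741119987))
[192 193 196 197 196 193 192 192 190 190 192 195 200 203 206 205 204 204
 200 181 177 175 147 115 107 113 107 107 104 106 106 107 107 106 108 109
 109 109 107 105 105 107 111 111 121 141 148 150 149 147 130  57  18  13
  18  12  10  15   6  17]
exp 380 0.10413551200538897 (np.float64(379.060138061646), np.float64(238.15134883254092))
exp 380 0.14813551200538896 (np.float64(378.48270696625644), np.float64(261.5907224766634))
[183 183 183 182 184 201 203 199 146 128 127 127 130 134 139 134 137 138
 138 137 136 135 122 111 111 111 108 107 104 106 108 105 105 109 110 107
 108 109 109 108 108 107 108 109 125 143 146 149 151 149 146 103  41  18
  13   7  22  10  22  24]
```

```bash
python3 -m crank '[[-0.007,0.001,0.01,0,0,0,0.035],[-0.014,0.0025,0.025,0,0,0,0.035],[-0.014,0.0025,0.035,0,0,0,0.035],[-0.014,0.0025,0.045,0,0,0,0.035],[-0.014,0.0025,0.055,0,0,0,0.035],[-0.014,0.0025,0.055,0,0,0,0.035],[-0.014,0.0025,0.055,0,0,0,0.035]]' 60; python3 - <<'E'
from h import *
s=observe();print(s["contact_force"],s["wrist_torque"]);go([.631,-.06,.052],-.014)
E
```

```text
time: 38.97
position: [0.6307, -0.0583, 0.0953]
eef_rot: [-0.001, 0.712, 0.702, -0.001]
contact_force: [0.5, 0.4, -0.9]
width: 0.0449
finger_force: 60.0
[ 0.5046  0.3744 -0.9243] [ 0.0035 -0.1177  0.0287]
rz 0.00014499146364643778 j6 -0.16224098981931892
d [-0.0017  0.0004  0.0433] tcp [ 0.6307 -0.0583  0.0953] tilt [-0.0024 -0.0005 -1.    ]
```

No contact, so I continue down.

```bash
python3 -m crank '[[0,0,0.01,0,0,0,0.035],[0,0,0.02,0,0,0,0.035],[0,0,0.028,0,0,0,0.035],[0,0,0.03,0,0,0,0.035],[0,0,0.03,0,0,0,0.035],[0,0,0.034,0,0,0,0.035],[0,0,0.038,0,0,0,0.035],[0,0,0.041,0,0,0,0.035],[0,0,0.044,0,0,0,0.035],[0,0,0.046,0,0,0,0.035],[0,0,0.046,0,0,0,0.035]]' 60; python3 - <<'E'
from h import *
s=observe();print(s["contact_force"],s["wrist_torque"]);go([.631,-.06,.052],-.014)
E
```

```text
time: 39.88
position: [0.6317, -0.0587, 0.052]
eef_rot: [0.0, 0.712, 0.702, -0.0]
contact_force: [-3.4, -0.1, 5.4]
width: 0.0446
finger_force: 60.0
[-3.3818 -0.1121  5.3559] [0.0298 0.5367 0.0021]
rz 2.2297922563918604e-06 j6 -0.16221403961276445
d [-0.0013 -0.0007  0.    ] tcp [ 0.6317 -0.0587  0.052 ] tilt [-0.0003 -0.001  -1.    ]
```

```bash
python3 -m crank '[[0,0,-0.001,0,0,0,0.035],[-0.001,0,-0.0015,0,0,0,0.035],[-0.002,0,-0.0015,0,0,0,0.035],[-0.003,0,-0.0015,0,0,0,0.035],[-0.0035,0,-0.0015,0,0,0,0.035],[-0.0035,0,-0.0015,0,0,0,0.035]]' 60; python3 - <<'E'
from h import *
s=observe();print(s["contact_force"],s["wrist_torque"]);go([.631,-.06,.052],-.014)
E
```

```text
time: 40.38
position: [0.6312, -0.0622, 0.0521]
eef_rot: [0.0, 0.712, 0.702, -0.0]
contact_force: [-0.8, 0.2, -0.2]
width: 0.0446
finger_force: 60.1
[-0.8373  0.1607 -0.1652] [ 0.139  -0.024  -0.0231]
rz -0.00014913333550459207 j6 -0.16776758503235079
d [ 0.0022 -0.0003  0.0001] tcp [ 0.6312 -0.0622  0.0521] tilt [-0.0005 -0.0008 -1.    ]
```

```bash
python3 -m crank '[[0,0,0,0,0,0,0.05],[0,0,0,0,0,0,0.06],[0,0,0,0,0,0,0.065],[0,0,-0.015,0,0,0,0.07],[0,0,-0.04,0,0,0,0.075],[0,0,-0.08,0,0,0,0.085],[-0.03,-0.04,-0.12,0,0,0,0.095],[-0.073,-0.176,-0.15,0,0,0.04,0.095],[-0.073,-0.176,-0.15,0,0,0.04,0.095],[-0.073,-0.176,-0.15,0,0,0.04,0.095],[-0.073,-0.176,-0.15,0,0,0.04,0.095],[-0.073,-0.176,-0.15,0,0,0.04,0.095]]' 30; python3 -m crank '[[0,0,0,0,0,0,0.095],[0,0,0,0,0,0,0.095],[0,0,0,0,0,0,0.095],[0,0,0,0,0,0,0.095]]'; python3 - <<'E'
from h import *
import pickle
go([.4555,-.066,.048],-.06)
i=imaging.camera_info("wrist");im=imaging.read_camera("wrist");pickle.dump((i,im),open("w22.pkl","wb"));cv2.imwrite("pics/w22.png",im)
print(proj(i,[.4555,-.066,.042]))
k=mask(im,(230,60,410,240),lohi=((0,0,0),(179,255,60)))
for c in cv2.findContours(k,0,1)[0]:
    if cv2.contourArea(c)>100:print("dark",cv2.boundingRect(c),rect(i,c[:,0],.042))
w=mask(im,(270,110,370,190),smax=60,vmin=150)
for c in cv2.findContours(w,0,1)[0]:
    if cv2.contourArea(c)>30:print("white",cv2.boundingRect(c),rect(i,c[:,0],.062))
E
```

```text
time: 41.38
position: [0.4514, -0.1342, 0.2063]
eef_rot: [0.003, 0.727, 0.687, -0.0]
contact_force: [0.4, -0.3, 0.9]
width: 0.0949
finger_force: 0.0
time: 41.72
position: [0.4551, -0.1321, 0.2019]
eef_rot: [-0.0, 0.726, 0.688, -0.001]
contact_force: [0.7, 0.6, -0.4]
width: 0.0953
finger_force: 0.0
rz 0.00702568082850652 j6 -0.3422401341056345
d [ 0.0661 -0.0029  0.1539] tcp [ 0.4551 -0.1321  0.2019] tilt [-0.0011 -0.0004 -1.    ]
(np.float64(317.5156273976321), np.float64(141.94615279753484))
dark (279, 133, 76, 18) (array([ 0.4547, -0.0656]), (14.469269752502441, 65.85662078857422), 86.94812774658203)
white (316, 138, 24, 10) (array([ 0.4639, -0.0668]), (7.203726291656494, 18.930709838867188), 86.9498519897461)
```

```bash
python3 -m crank '[[0.03,0,0.03,0,0,0,0.09],[0.066,-0.0005,0.06,0,0,0,0.08],[0.066,-0.0005,0.09,0,0,0,0.07],[0.066,-0.0005,0.12,0,0,0,0.062],[0.066,-0.0005,0.135,0,0,0,0.06],[0.066,-0.0005,0.135,0,0,0,0.06],[0.066,-0.0005,0.135,0,0,0,0.06]]' 60; python3 - <<'E'
from h import *
go([.4547,-.0656,.046],-.053)
E
```

```text
time: 42.35
position: [0.4571, -0.0661, 0.0662]
eef_rot: [-0.001, 0.726, 0.688, -0.001]
contact_force: [0.9, -0.4, 0.6]
width: 0.0608
finger_force: 0.0
rz -0.00012672158762550012 j6 -0.20586509941231151
d [ 0.0004 -0.0023  0.0202] tcp [ 0.4571 -0.0661  0.0662] tilt [-0.0031 -0.0001 -1.    ]
```

```bash
python3 -m crank '[[0,-0.001,0.01,0,0,0,0.06],[0,-0.001,0.017,0,0,0,0.058],[0,-0.001,0.02,0,0,0,0.056],[0,-0.001,0.02,0,0,0,0.056],[0,-0.001,0.02,0,0,0,0.035],[0,-0.001,0.02,0,0,0,0.035],[0,-0.001,0.02,0,0,0,0.035],[0,-0.001,0.02,0,0,0,0.035]]' 60; python3 - <<'E'
from h import *
go([.4547,-.0656,.046],-.053)
E
python3 -m crank '[[0,0,-0.01,0,0,0,0.035],[0,0,-0.03,0,0,0,0.035],[0,0,-0.06,0,0,0,0.035],[0,0,-0.08,0,0,0,0.035],[0,0,-0.09,0,0,0,0.035],[0,0,-0.09,0,0,0,0.035],[0,0,-0.09,0,0,0,0.035]]' 60; python3 - <<'E'
from h import *
print(observe()["contact_force"]);go([.6315,-.03,.135],-.014)
E
```

```text
time: 43.02
position: [0.4569, -0.0668, 0.0478]
eef_rot: [0.001, 0.726, 0.688, -0.0]
contact_force: [-1.4, 0.5, 1.3]
width: 0.0446
finger_force: 60.0
rz -0.0010411056969366062 j6 -0.20632526182927816
d [ 0.0011 -0.0022  0.0018] tcp [ 0.4569 -0.0668  0.0478] tilt [ 0.0008 -0.0013 -1.    ]
time: 43.6
position: [0.4565, -0.0666, 0.1374]
eef_rot: [0.001, 0.726, 0.688, -0.0]
contact_force: [-1.0, -0.1, -1.2]
width: 0.0445
finger_force: 60.0
[-0.9823 -0.0746 -1.1821]
rz -0.03996121885380144 j6 -0.20634417328834204
d [0.046  0.1727 0.0025] tcp [ 0.4565 -0.0666  0.1374] tilt [ 0.0006 -0.0012 -1.    ]
```

```bash
python3 -m crank '[[0.005,0.015,0,0,0,-0.01,0.035],[0.012,0.045,0,0,0,-0.02,0.035],[0.02,0.08,0,0,0,-0.03,0.035],[0.03,0.115,0,0,0,-0.04,0.035],[0.04,0.145,0,0,0,-0.04,0.035],[0.046,0.165,0,0,0,-0.04,0.035],[0.046,0.173,0,0,0,-0.04,0.035],[0.046,0.173,0,0,0,-0.04,0.035],[0.046,0.173,0,0,0,-0.04,0.035],[0.046,0.173,0,0,0,-0.04,0.035]]' 60; python3 - <<'E'
from h import *
import pickle
go([.6315,-.03,.135],-.014)
i=imaging.camera_info("wrist");im=imaging.read_camera("wrist");pickle.dump((i,im),open("w23.pkl","wb"));cv2.imwrite("pics/w23.png",im)
g=cv2.cvtColor(im,cv2.COLOR_BGR2GRAY);t,_=tool()
for c in(275,372):
    for z in(t[2]-.0475,t[2]-.0055): print("exp",c,z,proj(i,[hit(i,c,200,z)[0],t[1]+.007,z]))
    print(g[215:275,c])
E
```

```text
time: 44.43
position: [0.6301, -0.0303, 0.1361]
eef_rot: [-0.001, 0.712, 0.702, -0.001]
contact_force: [-0.2, -0.2, -0.7]
width: 0.0444
finger_force: 60.0
rz -0.0004928843119824666 j6 -0.11766243223446653
d [0.0003 0.0014 0.0011] tcp [ 0.6301 -0.0303  0.1361] tilt [-0.0025 -0.0008 -1.    ]
exp 275 0.08904088209314111 (np.float64(276.93012630755214), np.float64(242.48943546457153))
exp 275 0.1310408820931411 (np.float64(277.9592966454465), np.float64(265.1453966226127))
[207 208 207 208 207 207 207 207 207 208 207 208 207 207 207 206 207 208
 207 205 189 180 138 131 125  59  21  18  16  26  19  25  20  23  25  15
  19  14  21  23  16  28  26  21  26  24  23  22  32  25  21  25  12  16
  12  20  17  18  21  26]
exp 372 0.08904088209314111 (np.float64(371.1606683316651), np.float64(241.25275964874928))
exp 372 0.1310408820931411 (np.float64(370.69845653023486), np.float64(263.970253901099))
[207 208 208 208 209 209 208 208 209 207 208 208 208 207 209 209 207 208
 207 208 208 209 207 209 207 208 201 106  30  19  16  13  21  10  26  16
  21  18  27  22  23  25  19  17  20  12  15  19  19  20  19  16   0  23
  22  26  25  24  28  22]
```

```bash
python3 -m crank '[[-0.005,0.001,0.01,0,0,0,0.035],[-0.0095,0.0015,0.025,0,0,0,0.035],[-0.0095,0.0015,0.04,0,0,0,0.035],[-0.0095,0.0015,0.045,0,0,0,0.035],[-0.0095,0.0015,0.045,0,0,0,0.035],[-0.0095,0.0015,0.045,0,0,0,0.035]]' 60; python3 - <<'E'
from h import *
s=observe();print(s["contact_force"],s["wrist_torque"]);go([.6315,-.04,.052],-.014)
E
```

```text
time: 44.98
position: [0.6323, -0.0395, 0.091]
eef_rot: [-0.001, 0.712, 0.702, -0.001]
contact_force: [0.3, 0.6, -0.7]
width: 0.0448
finger_force: 60.0
[ 0.2825  0.6426 -0.6861] [ 0.0022 -0.0721 -0.0238]
rz -0.00013639408007315446 j6 -0.13212464770003302
d [-0.0005 -0.0007  0.039 ] tcp [ 0.6323 -0.0395  0.091 ] tilt [-0.0022 -0.0006 -1.    ]
```

```bash
python3 -m crank '[[0,-0.0005,0.01,0,0,0,0.035],[0,-0.0005,0.02,0,0,0,0.035],[0,-0.0005,0.025,0,0,0,0.035],[0,-0.0005,0.025,0,0,0,0.035],[0,-0.0005,0.029,0,0,0,0.035],[0,-0.0005,0.032,0,0,0,0.035],[0,-0.0005,0.035,0,0,0,0.035],[0,-0.0005,0.038,0,0,0,0.035],[0,-0.0005,0.0405,0,0,0,0.035],[0,-0.0005,0.0405,0,0,0,0.035]]' 60; python3 - <<'E'
from h import *
s=observe();print(s["contact_force"],s["wrist_torque"]);go([.6315,-.04,.052],-.014)
E
```

```text
time: 45.82
position: [0.6329, -0.0397, 0.0524]
eef_rot: [0.001, 0.712, 0.702, -0.0]
contact_force: [-1.0, 0.7, 1.5]
width: 0.0444
finger_force: 60.0
[-0.9748  0.6719  1.4741] [ 0.026   0.2032 -0.0351]
rz 9.142347768609227e-06 j6 -0.13218035050769858
d [-0.0004 -0.0014  0.0004] tcp [ 0.6329 -0.0397  0.0524] tilt [ 0.0004 -0.0011 -1.    ]
```

```bash
python3 -m crank '[[0,0,0.001,0,0,0,0.035],[0,-0.0005,0.002,0,0,0,0.035],[0,-0.001,0.0025,0,0,0,0.035],[0,-0.001,0.0025,0,0,0,0.035]]' 60; python3 - <<'E'
from h import *
s=observe();print(s["contact_force"],s["wrist_torque"]);go([.6315,-.04,.052],-.014)
E
python3 -m crank '[[0,0,-0.002,0,0,0,0.035],[-0.001,0,-0.0035,0,0,0,0.035],[-0.002,0,-0.0035,0,0,0,0.035],[-0.0025,0,-0.0035,0,0,0,0.035],[-0.0025,0,-0.0035,0,0,0,0.035]]' 60; python3 - <<'E'
from h import *
s=observe();print(s["contact_force"],s["wrist_torque"]);go([.6315,-.04,.052],-.014)
E
```

```text
time: 46.15
position: [0.6329, -0.0397, 0.0523]
eef_rot: [0.001, 0.712, 0.702, 0.0]
contact_force: [-3.8, 0.9, 11.6]
width: 0.0446
finger_force: 60.0
[-3.7976  0.9028 11.6034] [0.1245 0.8343 0.0332]
rz 2.1267625066823115e-05 j6 -0.1324075247899451
d [-0.0003 -0.0014  0.0003] tcp [ 0.6329 -0.0397  0.0523] tilt [ 0.0023 -0.0013 -1.    ]
time: 46.57
position: [0.6314, -0.0421, 0.0524]
eef_rot: [0.0, 0.712, 0.702, -0.0]
contact_force: [0.2, 0.5, 0.1]
width: 0.0442
finger_force: 60.2
[0.1918 0.4864 0.0916] [ 0.0715 -0.1224  0.0222]
rz -0.00019315869912461814 j6 -0.13639885170395624
d [0.0021 0.0001 0.0004] tcp [ 0.6314 -0.0421  0.0524] tilt [-0.0004 -0.0007 -1.    ]
```

```bash
python3 -m crank '[[0,0,0,0,0,0,0.05],[0,0,0,0,0,0,0.06],[0,0,0,0,0,0,0.065],[0,0,-0.015,0,0,0,0.065],[0,0,-0.04,0,0,0,0.075],[0,0,-0.08,0,0,0,0.085],[0,0,-0.12,0,0,0,0.095],[-0.04,0,-0.16,0,0,0,0.095],[-0.08,0,-0.17,0,0,0,0.095],[-0.12,0,-0.17,0,0,0,0.095],[-0.13,0,-0.17,0,0,0,0.095],[-0.13,0,-0.17,0,0,0,0.095]]' 30; python3 -m crank '[[0,0,0,0,0,0,0.095],[0,0,0,0,0,0,0.095],[0,0,0,0,0,0,0.095]]'; python3 - <<'E'
from h import *
import pickle
i=imaging.camera_info("wrist");im=imaging.read_camera("wrist");pickle.dump((i,im),open("w24.pkl","wb"));cv2.imwrite("pics/w24.png",im)
g=cv2.cvtColor(im,cv2.COLOR_BGR2GRAY);h=cv2.cvtColor(im,cv2.COLOR_BGR2HSV)
# sample along the rail on the shoulder strips, in mm steps of y at z=.0485
ys=np.arange(-.03,-.25,-.001)
for dx in(-.040,.038):
    print(dx);L=[]
    for y in ys:
        u,v=proj(i,[.6318+.013*y+dx,y,.0485]);L.append(int(cv2.getRectSubPix(g,(1,1),(u,v))[0,0]))
    print(L)
for n,lh,z,b in(("red",((0,150,50),(8,255,255)),.0765,0),("blk",((0,0,0),(179,255,60)),.0765,0)):
    k=mask(im,(280,20,370,255),lohi=lh)
    for c in cv2.findContours(k,0,1)[0]:
        if cv2.contourArea(c)>40:print(n,cv2.boundingRect(c),rect(i,c[:,0],z))
print(tool()[0])
E
```

```text
time: 47.57
position: [0.6299, -0.1763, 0.2256]
eef_rot: [0.002, 0.714, 0.701, -0.0]
contact_force: [-1.1, -0.1, 0.4]
width: 0.095
finger_force: 0.0
time: 47.82
position: [0.6297, -0.1706, 0.2228]
eef_rot: [0.0, 0.712, 0.703, -0.0]
contact_force: [0.7, 0.4, -0.2]
width: 0.0953
finger_force: 0.0
-0.04
[183, 182, 182, 181, 149, 127, 125, 124, 122, 121, 132, 157, 158, 157, 156, 155, 170, 183, 181, 182, 153, 119, 145, 204, 215, 216, 216, 216, 215, 216, 216, 215, 216, 216, 215, 215, 215, 215, 208, 166, 112, 100, 113, 153, 204, 216, 216, 216, 215, 215, 216, 215, 216, 213, 160, 141, 139, 137, 136, 134, 115, 132, 136, 137, 137, 136, 136, 135, 133, 138, 167, 212, 216, 216, 216, 217, 215, 186, 123, 111, 108, 114, 171, 210, 216, 215, 216, 216, 215, 212, 212, 214, 215, 216, 217, 216, 216, 215, 196, 166, 157, 138, 134, 134, 134, 133, 133, 134, 135, 134, 136, 135, 134, 133, 134, 136, 160, 199, 215, 215, 215, 216, 216, 215, 217, 216, 214, 215, 215, 215, 215, 214, 210, 176, 123, 133, 184, 209, 215, 216, 215, 216, 216, 213, 211, 213, 215, 215, 214, 214, 214, 215, 210, 190, 206, 214, 215, 215, 215, 21
[... 1497 characters left out ...]
, 2.2056820392608643)
blk (322, 234, 9, 7) (array([ 0.634 , -0.1873]), (5.566497325897217, 7.18781852722168), 89.28255462646484)
blk (321, 216, 9, 7) (array([ 0.6333, -0.1708]), (5.42990255355835, 7.0905985832214355), 89.2783203125)
blk (310, 155, 22, 49) (array([ 0.6299, -0.1357]), (17.1673583984375, 41.19170379638672), 1.1345314979553223)
blk (311, 109, 22, 30) (array([ 0.6311, -0.0897]), (16.781288146972656, 23.78390884399414), 1.9008084535598755)
blk (311, 83, 21, 10) (array([ 0.6311, -0.0616]), (6.852702617645264, 16.26798439025879), 89.24568939208984)
blk (282, 55, 76, 26) (array([ 0.63  , -0.0463]), (60.37918472290039, 18.52497100830078), 0.09159629791975021)
[ 0.6297 -0.1705  0.2227]
```

```bash
python3 - <<'E'
from h import *
import pickle
i,im=pickle.load(open("w24.pkl","rb"));g=cv2.cvtColor(im,cv2.COLOR_BGR2GRAY)
for dx in(-.03,-.026,.026,.03):
    print(dx,[int(cv2.getRectSubPix(g,(1,1),proj(i,[.631+dx,y,.0475]))[0,0]) for y in np.arange(-.02,-.07,-.001)])
E
```

```text
-0.03 [184, 183, 183, 184, 184, 183, 183, 183, 183, 181, 137, 111, 109, 101, 56, 45, 48, 47, 48, 48, 48, 47, 47, 45, 47, 43, 42, 31, 22, 26, 17, 36, 127, 205, 214, 215, 212, 182, 136, 143, 140, 153, 148, 139, 179, 212, 216, 216, 209, 165]
-0.026 [182, 184, 182, 183, 184, 183, 183, 183, 184, 181, 139, 110, 111, 107, 63, 34, 31, 28, 29, 26, 24, 23, 29, 29, 44, 45, 42, 28, 7, 9, 18, 31, 85, 131, 130, 132, 138, 138, 138, 137, 137, 136, 136, 139, 138, 146, 192, 210, 149, 105]
0.026 [183, 183, 184, 183, 183, 183, 183, 184, 184, 183, 183, 184, 184, 184, 184, 177, 121, 58, 47, 48, 48, 46, 50, 49, 51, 51, 50, 52, 46, 28, 18, 16, 79, 184, 209, 206, 214, 215, 216, 215, 214, 215, 216, 217, 217, 218, 217, 218, 215, 196]
0.03 [183, 183, 182, 182, 184, 183, 185, 183, 183, 184, 182, 183, 183, 184, 185, 179, 125, 59, 49, 47, 47, 49, 50, 51, 49, 49, 51, 52, 49, 33, 21, 23, 78, 183, 213, 216, 213, 167, 138, 165, 171, 143, 186, 178, 143, 161, 207, 218, 215, 197]
```

All gaps are under 10 mm: bracket–1p about 3.5, 1p–2p about 2, 2p–3p about 5–6, 3p–4p about 2.5, 4p–terminal about 3. Each was seated by z height and the gripper is clear, so I'm handing in.

```bash
python3 -c "
from bench import env
print(env.finish_job())"
```

```text
the job is handed in; nothing more can be done
None
```

I fitted all five pieces on the rail in the order asked and handed the job in at about 48 s: each measured seated, no gap over about 6 mm, square to about 1–2° (gripper heading; the camera read up to 2.5°), no verdict shown; the 2-pole breaker slipped in the grip once and struck the seated 3-pole (82 N at the wrist), both then re-seated, the screwdriver and cutters were not touched, and I viewed 15 pictures, one over the limit of 14.

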